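Rivet the balloon weights

TASK

Lift the ribbon spool out of the wooden tray and stand it upright on the bare counter. Take every balloon weight off the hook rack and, on the bed of the rivet press, slide its tongue until the rivet sits under the press tip and push the knob to drive that rivet fully down with the press (with nothing else). Stand all the finished weights upright and flat on the floor of the tray, let go of everything, and leave the other things on the counter where they are.

Things in the scene. Friction and masses are not known exactly. Their poses are not given: they have to be found in the camera images.
- weight_a: balloon weight, one of two or three alike: white gift-box block 50 x 50 x 45 mm with brass bands, 0.15 to 0.3 kg, hung on a rack hook, z up. Origin: at its underside, straight below its grip tab; block at x -28 to 22, y +-25 mm. A flat tongue 30 mm wide, 5 mm thick runs at the bottom along +x to x = 95 mm; as it hangs it points away from the rail (along the rack's -x)
- tab_a (a point): grip point of weight_a, 108 mm above its underside, on its grey upright tab, 16 mm (x) by 20 mm (y), 85 to 130 mm up; pinch its y faces. The tab stands on a bail: crossbar along y, underside 80 mm and top 86 mm up, on two uprights 40 mm apart inside; the window below it (down to the block top, 45 mm) is open along x and the hook passes through
- rivet_a (a joint): brass rivet (13 mm across) in weight_a's socket, in m: 0 = standing 2 mm proud of the socket rim, 0.005 = fully driven, 3 mm below the rim. About 5 N drives it and it stays where it is left
- socket_a (a point): centre of the rim of weight_a's rivet socket: a square steel frame, 18 mm clear inside, 24 mm outside, on the tongue 80 mm along +x from the weight's origin, 12 mm above its underside; the rivet stands in its middle
- weight_b: balloon weight, one of two or three alike: white gift-box block 50 x 50 x 45 mm with brass bands, 0.15 to 0.3 kg, hung on a rack hook, z up. Origin: at its underside, straight below its grip tab; block at x -28 to 22, y +-25 mm. A flat tongue 30 mm wide, 5 mm thick runs at the bottom along +x to x = 95 mm; as it hangs it points away from the rail (along the rack's -x)
- tab_b (a point): grip point of weight_b, 108 mm above its underside, on its grey upright tab, 16 mm (x) by 20 mm (y), 85 to 130 mm up; pinch its y faces. The tab stands on a bail: crossbar along y, underside 80 mm and top 86 mm up, on two uprights 40 mm apart inside; the window below it (down to the block top, 45 mm) is open along x and the hook passes through
- rivet_b (a joint): brass rivet (13 mm across) in weight_b's socket, in m: 0 = standing 2 mm proud of the socket rim, 0.005 = fully driven, 3 mm below the rim. About 5 N drives it and it stays where it is left
- socket_b (a point): centre of the rim of weight_b's rivet socket: a square steel frame, 18 mm clear inside, 24 mm outside, on the tongue 80 mm along +x from the weight's origin, 12 mm above its underside; the rivet stands in its middle
- weight_c: balloon weight, one of two or three alike: white gift-box block 50 x 50 x 45 mm with brass bands, 0.15 to 0.3 kg, hung on a rack hook, z up. Origin: at its underside, straight below its grip tab; block at x -28 to 22, y +-25 mm. A flat tongue 30 mm wide, 5 mm thick runs at the bottom along +x to x = 95 mm; as it hangs it points away from the rail (along the rack's -x)
- tab_c (a point): grip point of weight_c, 108 mm above its underside, on its grey upright tab, 16 mm (x) by 20 mm (y), 85 to 130 mm up; pinch its y faces. The tab stands on a bail: crossbar along y, underside 80 mm and top 86 mm up, on two uprights 40 mm apart inside; the window below it (down to the block top, 45 mm) is open along x and the hook passes through
- rivet_c (a joint): brass rivet (13 mm across) in weight_c's socket, in m: 0 = standing 2 mm proud of the socket rim, 0.005 = fully driven, 3 mm below the rim. About 5 N drives it and it stays where it is left
- socket_c (a point): centre of the rim of weight_c's rivet socket: a square steel frame, 18 mm clear inside, 24 mm outside, on the tongue 80 mm along +x from the weight's origin, 12 mm above its underside; the rivet stands in its middle
- rack: fixed hook rack, origin on the counter under its rail; front is its -x. A 12 mm rail along y, z 105 to 117 mm, on two posts at y = +-165 mm, up to z = 117; base board 360 x 100 x 12 mm. Three alike strap hooks at y = -100, 0, +100 mm point to -x
- hook_mid (a point): on top of the rack's middle hook, 60 mm before the rail, 115 mm above the counter, where a crossbar lies. Each hook is a flat strap 12 mm wide, 5 mm thick, reaching to rack x = -85 mm, its end turned up 12 mm above its top. Lift a weight about 20 mm (at most 28), then draw it off along the rack's -x
- press: fixed rivet press, origin on the counter under its tip; throat opens to its -x. Steel bed 100 mm wide (y), x -165 to 75 mm, top at z = 12 mm. Column at x 40 to 74; arm 40 mm wide over the bed, x -22 to 74 mm, z 62 to 96 mm, a 26 mm bush below to z = 53. A weight with its tongue along +x and origin at x = -80 is under the tip: slide it in and out, the tongue cannot pass the arm from above
- press_tip (a point): lower end of the plunger's tip, a round steel pin of 10 mm diameter, 36 mm above the counter when up (24 mm above the bed; the socket rim of a weight on the bed is 12 mm above the bed); it moves with the plunger and must enter the socket
- press_knob (a point): centre of the top of the plunger's black round knob, 34 mm diameter, 144 mm above the counter when up. It travels 18 mm down, a spring lifts it (4 N at the top, 7 N at the bottom); a rivet on the bed is fully driven 15 mm down. Pushing takes 10 to 15 N with a rivet under it
- tray: loose dark wooden tray, outside 160 (x) x 260 (y) x 18 mm, walls and floor 5 mm, 0.7 kg; origin: centre of its underside. Room for three weights side by side along y, about 75 mm apart, tongues along its -x or +x
- ribbon_spool: ribbon spool left standing in the tray: 50 mm diameter flanges top and bottom, 40 mm high, 90 g; origin: centre of its underside
- gift_box: closed cardboard box 70 x 70 x 50 mm, bystander to be left alone; origin: centre of its underside
- pen_cup: white ceramic cup, 72 mm diameter, 85 mm high, bystander to be left alone; origin: centre of its underside
- sequin_jar: jar, 60 mm diameter, 80 mm high, bystander to be left alone; origin: centre of its underside
- card_pack: pack of cards 120 x 85 x 30 mm, bystander to be left alone; origin: centre of its underside
- tape_roll: roll of clear tape lying flat, 76 mm diameter, 20 mm high, bystander to be left alone; origin: centre of its underside
Things that resemble listed ones, but are neither listed nor needed, are in the scene too. Leave any turquoise look-alike of the weight_a alone.

How it is judged (in metres and radians):
On the way, in this order (a step that is already met when the one before it is completed fails the run):
1. every weight has been taken off the rack (distance of each of weight_a, weight_b, weight_c from where it was at the start of the episode above 0.09 m), for 0.2 s.
2. every rivet has been driven down (value of joint each of rivet_a, rivet_b, rivet_c above 0.004 m), for 0.2 s.
At the end, for the whole second after the job is handed in: the ribbon spool stands upright (within 6 degrees) on the counter itself, underside less than 4 mm above it; every weight present has its rivet driven at least 4 mm of 5, and stands within the tray's walls on its floor (underside less than 12 mm above the counter), upright within 5 degrees, at rest (all of step 2 and x of weight_a in the frame of tray between -0.07 and 0.07 m and y of weight_a in the frame of tray between -0.115 and 0.115 m and x of socket_a in the frame of tray between -0.078 and 0.078 m and y of socket_a in the frame of tray between -0.125 and 0.125 m and height (world z) of each of weight_a, weight_b, weight_c below 0.012 m and angle between each of weight_a, weight_b, weight_c's own z axis and vertical below 0.09 rad and linear speed of each of weight_a, weight_b, weight_c below 0.02 m/s and x of weight_b in the frame of tray between -0.07 and 0.07 m and y of weight_b in the frame of tray between -0.115 and 0.115 m and x of socket_b in the frame of tray between -0.078 and 0.078 m and y of socket_b in the frame of tray between -0.125 and 0.125 m and x of weight_c in the frame of tray between -0.07 and 0.07 m and y of weight_c in the frame of tray between -0.115 and 0.115 m and x of socket_c in the frame of tray between -0.078 and 0.078 m and y of socket_c in the frame of tray between -0.125 and 0.125 m and height (world z) of ribbon_spool below 0.004 m and angle between ribbon_spool's own z axis and vertical below 0.1 rad); the robot touches nothing.
It fails at once if a rivet is driven by anything but the press tip (it goes down, past 1.5 mm, while its socket is more than 8 mm aside from the tip) ((velocity of joint rivet_a above 0.004 m/s and value of joint rivet_a above 0.0015 m and horizontal distance between socket_a and press_tip above 0.008 m) or (velocity of joint rivet_b above 0.004 m/s and value of joint rivet_b above 0.0015 m and horizontal distance between socket_b and press_tip above 0.008 m) or (velocity of joint rivet_c above 0.004 m/s and value of joint rivet_c above 0.0015 m and horizontal distance between socket_c and press_tip above 0.008 m)).
It fails at once if a bystander is moved more than 4 cm (distance of any of gift_box, pen_cup, sequin_jar, card_pack, tape_roll from where it was at the start of the episode above 0.04 m).
Of weight_a, weight_b, weight_c only 2 to 3 are there at a start; the rules pass over those that are not, and their reading is None.
At some moment in a run one of tray may be knocked a few centimetres aside while the robot is not near it.
Once in a run the grip may slacken for a moment while it holds something.
It also fails if it takes over 210 s, if anything falls off the work surface, if the arm or the gripper's body presses on something with over 40 N, if the wrist force passes 120 N, or if a joint passes its speed limit or range.

ROBOT

A 7-joint arm with a two-finger parallel gripper is mounted at the origin on the work surface. World frame = base frame: x ahead of the robot, y to its left, z up, the work surface at z = 0. Lengths are in mm, angles in rad, forces in N, time in s.
With the tool pointing down it reaches from about 400 to 850 mm from the base axis. Payload 6.9 kg.
Tool frame: the origin (TCP) lies at the very end of the fingers, on their centre line; the grasp point (between the pads) lies 19 mm behind it; z points along the fingers, y is the line along which they close (so a half turn about z gives the same grasp; the last joint's range is limited). The gripper opens to 85 mm and grips with 20 to 120 N. Pads are 22 mm wide; open, the fingers measure 114 mm over their backs; the gripper's body (76 mm by 85 mm) begins 54 mm behind the grasp point. The pads swing forward as they close: fully open they stand 13 mm farther back than shut.
Start: joints at [1.27, 0.507, -0.238, 1.5, 0.126, 1.149, -0.155], TCP at [246.691, -574.242, 206.775] pointing down, gripper open.
Joint ranges: [-3.08, 3.08], [-0.24, 2.05], [-1.43, 1.35], [0, 2.5], [-1.52, 4.66], [0.17, 1.96], [-2.89, 2.89]. Speed limits (rad/s): [2.39, 2.39, 3.14, 3.14, 3.14, 3.14, 3.14].

INTERFACE

Orientations are given as a rotation vector (axis times angle).
In Python, from cell import * gives the robot as it stands.
- The arm moves only by the shell command python3 -m crank 'ROWS' [FORCE]. ROWS is JSON, a list of rows, each a list of 3 entries, a list of its own where there are three numbers: the shift along the world's x, y, z in cm, then the turn, a rotation vector about the world's x, y, z in rad, then the finger opening in cm, from 0 to 8.54. In form: [[[dx, dy, dz], [ax, ay, az], fingers], ...]. A call has 1 to 20 rows; each row is the pose to reach, as a shift and turn from the pose commanded when the call began; what a row does not reach only later rows make up. A row lasts 1/8 s, in which the tool goes at most 62.5 mm and 10.7 degrees, less where a joint would pass 70% of its speed; a pose out of reach is approached as far as the arm can. A call with a gripper value outside its range is refused whole. The fingers move at their own pace and stop on an object; FORCE is the grip in N (left out, the last holds). Time passes only in rows, so rows that repeat a pose let the fingers close. It gives the time, the measured TCP pose, the force, the opening and the grip force at its end, in the units of the state.
- observe(): the state, without advancing time (a new reading comes with each control period).
- snapshot(name): name is "scene" or "side" or "wrist"; returns (picture, depth): 480x640x3 uint8, red, green, blue; 480x640 float32, mm along the optical axis (not along the pixel's ray), 0 where there is no reading.
- get_calibration(name): a dict with "vfov" (degrees; the focal length in pixels is half the picture's height over the tangent of half this angle, whatever the lens; pixels are square), "cx", "cy" (the principal point, pixels), "D" ([k1, k2, p1, p2, k3] as OpenCV has them; the pictures are not rectified), "R" (3x3) and "t" (3): a world point X has camera coordinates R X + t. Camera axes: x right, y down, z forward; pixel columns grow to the right and rows downward; lengths in mm; the calibration is good to about 2 mm. A picture is of the moment at which its call begins: read the wrist's pose just before it. get_calibration takes no time and is no camera call; for the wrist camera it gives the pose at the moment of the call.
- sign_off(): hands the job in; it is judged then, once.
The state is a dict: "t": time; "qpos": joint angles; "joint_vel": joint speeds; "joint_efforts": joint torques, N m; "tcp_pos": TCP position; "ee_rot": TCP orientation; "wrist_force": force on the tool from outside, world axes, zero at the start; "moment": the same for the moment, N m; "gripper_width": opening from 0.0 (shut) to 1.0 (fully open); "grasp_force": force on a finger pad.
Only numpy, scipy, OpenCV 4.12 (cv2) and the standard library are available. Lean on these libraries where they do the work, as an engineer would, in place of code of your own. Each camera call takes 0.05 s, during which the arm holds its last target. There are 200 camera calls.

## Working session

There is one attempt and no reset: what is moved stays moved. The work goes in short steps, Python scripts to look and compute and a shell command to move; the robot and the scene stay as the last step left them, time stands still between calls to the robot, and variables do not carry over. Pictures are saved under pics/ and viewed, at most 14 in all, crops included, and the job is handed in when it is done.

```bash
ls; mkdir -p pics
cat > h.py <<'E'
from cell import *
import numpy as np, cv2
def K(c):
    f=240/np.tan(np.radians(c["vfov"])/2); return np.array([[f,0,c["cx"]],[0,f,c["cy"]],[0,0,1.]])
def pts(d,c):
    "world point per pixel from depth"
    v,u=np.mgrid[0:480,0:640]; uv=np.stack([u,v],-1).reshape(-1,1,2).astype(float)
    n=cv2.undistortPoints(uv,K(c),np.array(c["D"],float)).reshape(480,640,2)
    P=np.dstack([n[...,0]*d,n[...,1]*d,d]); R=np.array(c["R"]); 
    return (P-np.array(c["t"]))@R
def ray(uv,z,c):
    n=cv2.undistortPoints(np.array(uv,float).reshape(-1,1,2),K(c),np.array(c["D"],float)).reshape(-1,2)
    R=np.array(c["R"]);o=-R.T@np.array(c["t"]);d=np.c_[n,np.ones(len(n))]@R
    return o+d*((z-o[2])/d[:,2])[:,None]
def shot(n,name=None):
    c=get_calibration(n);p,d=snapshot(n)
    if name: cv2.imwrite("pics/%s.png"%name,p[...,::-1])
    return p,d,c
E
python3 - <<'E'
from h import *
print(observe())
for n in("scene","side","wrist"):
    p,d,c=shot(n,n+"0"); np.savez("/tmp/%s0.npz"%n,p=p,d=d)
    print(n,c["vfov"],c["cx"],c["cy"],c["D"],-np.array(c["R"]).T@c["t"],np.array(c["R"])[2])
E
```

```text
pics
{'t': 0.0, 'qpos': array([ 1.27049536,  0.50837225, -0.23751693,  1.50112207,  0.12568172,
        1.14889601, -0.15482182]), 'joint_vel': array([ 3.15487684e-04, -1.16317561e-04, -1.95053609e-03, -6.34482548e-04,
        9.65807950e-05,  6.31179793e-04, -3.35680241e-04]), 'joint_efforts': array([-1.96261499e-03, -6.20585275e+01, -2.18707748e+00, -2.49649018e+01,
        1.28138807e-02,  1.18838344e-02, -2.36904879e-05]), 'tcp_pos': array([ 246.43743357, -573.77377645,  205.91177456]), 'ee_rot': array([-3.07541882e+00, -6.32678250e-01,  5.97055573e-04]), 'wrist_force': array([ 0.59719803, -0.57024396, -0.50912522]), 'moment': array([0.01047091, 0.00688639, 0.00455584]), 'grasp_force': 0.0, 'gripper_width': 0.9977586170996058}
scene 49.97888807136025 322.08249918425685 228.20412571752175 [-0.08716074  0.          0.          0.          0.        ] [1211.48900355  682.10788428 1230.61314271] [-0.43916684 -0.47404106 -0.76316287]
side 56.210325360705326 315.3251247267597 242.36498515323737 [-0.02975886  0.          0.          0.          0.        ] [ 31.77233149 670.3676426  937.98233064] [ 0.44333665 -0.5651122  -0.69577354]
wrist 66.41460647916743 317.30288308095817 232.99220345615691 [-0.04755984  0.          0.          0.          0.        ] [ 307.04847386 -548.58965899  371.09281268] [-0.241439   -0.10200803 -0.96503967]
```

View pics/scene0.png

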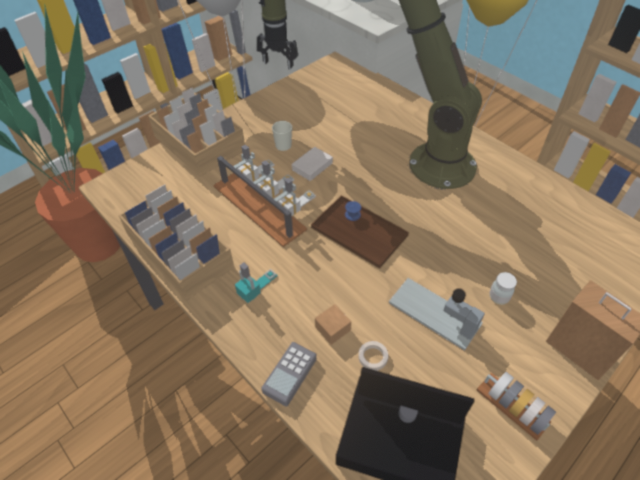

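View pics/side0.png

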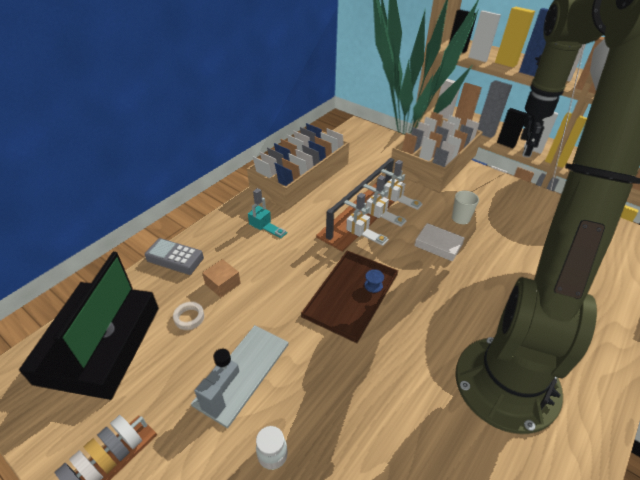

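The scene shows three white weights on the rack (scene px 245-310,160-200), the tray at (360,230) with the blue spool at (353,211), and the press at (440,310). The turquoise look-alike is at (250,285). I'll build a metric top view from the depth data next.

Run:
```python
from h import *
S=1.6; top=np.zeros((480,750,3),np.uint8); zb=np.full((480,750),-1e3)
for n in("scene","side"):
    f=np.load("/tmp/%s0.npz"%n);P=pts(f["d"],get_calibration(n));ok=(f["d"]>0)&(P[...,2]<160)&(P[...,2]>-20)
    p=P[ok];c=f["p"][ok][:,::-1]
    col=((600-p[:,1])/S).astype(int);row=((950-p[:,0])/S).astype(int)
    for dr in(0,1):
     for dc in(0,1):
      r=row+dr;k=col+dc;m=(r>=0)&(r<480)&(k>=0)&(k<750)
      o=np.argsort(p[m,2]);r,k,z,cc=r[m][o],k[m][o],p[m,2][o],c[m][o]
      w=z>zb[r,k];top[r[w],k[w]]=cc[w];zb[r[w],k[w]]=z[w]
    print(n,"counter z",np.median(p[np.abs(p[:,2])<8,2]))
    # clusters by colour
    hsv=cv2.cvtColor(f["p"],cv2.COLOR_RGB2HSV);z=P[...,2];w=(P[...,0]>150)&(P[...,0]<950)&(np.abs(P[...,1])<600)&(f["d"]>0)
    m=w&(hsv[...,0]>105)&(hsv[...,0]<125)&(hsv[...,1]>120)&(z>0)
    q=P[m];q=q[(z[m]>28)];print("spool top",q.mean(0),q.min(0),q.max(0),len(q))
    m=w&(f["p"].max(-1)<45)&(z>125)&(z<155);q=P[m];print("knob",np.median(q,0),q.min(0),q.max(0),len(q))
cv2.imwrite("pics/top0.png",top)
```

```text
scene counter z 1.1171816987056322<stdin>:16: RuntimeWarning: Mean of empty slice.
  ret = um.true_divide(
Traceback (most recent call last):
ValueError: zero-size array to reduction operation minimum which has no identity
```

```bash
cat > top.py <<'E'
from h import *
def topmap(fr,x1=950,y1=600,S=1.6,zmax=160,W=750,H=480):
    top=np.zeros((H,W,3),np.uint8); zb=np.full((H,W),-1e3)
    for pic,d,c in fr:
        P=pts(d,c);ok=(d>0)&(P[...,2]<zmax)&(P[...,2]>-20);p=P[ok];cc0=pic[ok][:,::-1]
        row=((x1-p[:,0])/S).astype(int);col=((y1-p[:,1])/S).astype(int)
        for dr in(0,1):
            for dc in(0,1):
                r=row+dr;k=col+dc;m=(r>=0)&(r<H)&(k>=0)&(k<W);o=np.argsort(p[m,2])
                r,k,z,cc=r[m][o],k[m][o],p[m,2][o],cc0[m][o];w=z>zb[r,k]
                top[r[w],k[w]]=cc[w];zb[r[w],k[w]]=z[w]
    return top,zb
E
python3 - <<'E'
from top import *
fr=[]
for n in("scene","side"):
    f=np.load("/tmp/%s0.npz"%n);fr.append((f["p"],f["d"],get_calibration(n)))
    P=pts(f["d"],fr[-1][2]);print(n,[P[v,u].round() for v,u in(((211,353),(296,458),(165,246),(240,360)) if n=="scene" else ((278,374),(357,222),(200,362),(300,340)))],[f["p"][v,u] for v,u in(((211,353),(296,458)) if n=="scene" else ((278,374),(357,222)))])
t,_=topmap(fr);cv2.imwrite("pics/top0.png",t)
E
```

```text
scene [array([414., -37.,  48.]), array([495., 404., 148.]), array([ 543., -404.,   79.]), array([451.,  32.,  -2.])] [array([ 77,  91, 127], dtype=uint8), array([56, 52, 50], dtype=uint8)]
side [array([394., -43.,  48.]), array([479., 403., 144.]), array([ 535., -181.,  153.]), array([440.,  43.,   5.])] [array([ 55,  75, 116], dtype=uint8), array([19, 17, 20], dtype=uint8)]
```

View pics/top0.png

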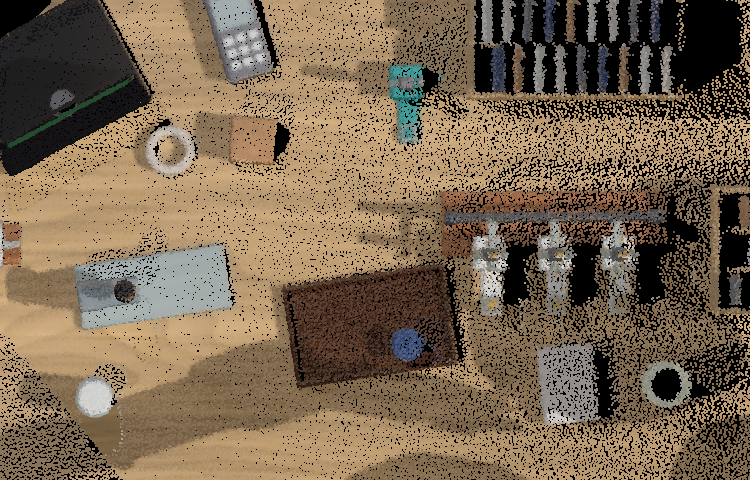

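The top view gives rows of (950-x)/1.6 and columns of (600-y)/1.6:
- **Rack:** the rail runs along y at row 216, with the weights at columns 490, 555 and 618 and their tongues along -x.
- **Tray:** centred near (372,325) and tilted about 8°.
- **Spool:** at (407,344).
- **Press:** the knob is at (124,291), with the throat facing -y.

Next I'll refine these numbers.

Run:
```python
from h import *
for n in("scene","side"):
    f=np.load("/tmp/%s0.npz"%n);c=get_calibration(n);P=pts(f["d"],c);p=f["p"].astype(int);X,Y,Z=P[...,0],P[...,1],P[...,2]
    def box(x,y,z,r,extra=True): return (abs(X-x)<r)&(abs(Y-y)<r)&(Z>z[0])&(Z<z[1])&extra
    def rep(s,m): 
        q=P[m]; print(n,s,len(q),*( [q.mean(0).round(1),q.min(0).round(),q.max(0).round()] if len(q) else []))
    rep("knob",box(485,402,(138,156),30))
    rep("spooltop",box(400,-51,(38,56),35))
    for y in(-184,-288,-389): rep("tab%d"%y,(abs(Y-y)<20)&(abs(X-544)<30)&(Z>148)&(Z<172))
    m=(abs(X-604)<20)&(Y<-100)&(Y>-480)&(Z>108)&(Z<130);q=P[m];print("rail",np.polyfit(q[:,1],q[:,0],1),q[:,2].max(),q[:,1].min(),q[:,1].max())
    m=(X>330)&(X<530)&(Y>-160)&(Y<170)&(p[...,0]<125)&(p[...,0]>p[...,2]*1.15)&(Z<30)&(p.sum(-1)<230)&(Z>-6)
    m=cv2.morphologyEx(m.astype(np.uint8),cv2.MORPH_OPEN,np.ones((5,5)))>0
    r=cv2.minAreaRect(np.float32(P[m][:,:2]));print("tray",r)
    m=(X>390)&(X<610)&(Y>220)&(Y<500)&(Z>6)&(Z<20);q=P[m]
    m2=cv2.morphologyEx(m.astype(np.uint8),cv2.MORPH_OPEN,np.ones((5,5)))>0
    print("bed",cv2.minAreaRect(np.float32(P[m2][:,:2])),np.median(q[:,2]))
```

```text
scene knob 125 [486.4 400.6 144.5] [468. 385. 138.] [502. 416. 150.]
scene spooltop 156 [399.6 -49.3  45.7] [374. -73.  39.] [424. -24.  52.]
scene tab-184 58 [ 544.8 -181.2  161. ] [ 535. -196.  149.] [ 553. -171.  172.]
scene tab-288 54 [ 545.9 -286.   161.7] [ 536. -303.  149.] [ 554. -273.  172.]
scene tab-389 53 [ 546.4 -387.1  160.9] [ 536. -403.  149.] [ 556. -377.  172.]
rail [-7.84916622e-03  6.01942604e+02] 126.35204907345717 -463.3714999410409 -111.75374952004155
tray ((430.9850769042969, 7.9064483642578125), (164.97874450683594, 260.2217102050781), 8.838046073913574)
bed ((492.353759765625, 354.0941162109375), (105.53018188476562, 242.3655548095703), 9.026727676391602) 12.994110849203473
side knob 191 [483.3 401.6 143.2] [468. 384. 138.] [501. 417. 148.]
side spooltop 215 [397.5 -50.9  44.6] [374. -78.  38.] [423. -28.  49.]
side tab-184 65 [ 540.3 -181.6  160. ] [ 533. -197.  148.] [ 550. -172.  168.]
side tab-288 60 [ 540.5 -286.9  160.1] [ 534. -303.  148.] [ 552. -278.  169.]
side tab-389 56 [ 541.6 -388.5  159.8] [ 533. -403.  148.] [ 551. -377.  168.]
rail [-3.64431141e-03  5.99267337e+02] 122.26105664567592 -465.5462509634636 -114.1060643226496
tray ((430.3184814453125, 0.0497589111328125), (161.57244873046875, 279.31707763671875), 8.972043991088867)
bed ((491.25482177734375, 356.2521667480469), (101.84613800048828, 241.6814422607422), 8.333545684814453) 11.744430861917404
```

```bash
python3 -m crank '[[[0,5,10],[0,0,0],8.5],[[2,11,10],[0,0,0],8.5],[[4,17,10],[0,0,0],8.5],[[6,23,10],[0,0,-0.1],8.5],[[8,29,10],[0,0,-0.2],8.5],[[10,35,10],[0,0,-0.3],8.5],[[10,41,10],[0,0,-0.4],8.5],[[11,47,10],[0,0,-0.4],8.5],[[11,52,10],[0,0,-0.4],8.5],[[11,52,10],[0,0,-0.4],8.5],[[11,52,10],[0,0,-0.4],8.5]]' 30
python3 - <<'E'
from h import *
print(observe()); p,d,c=shot("wrist","w1"); np.savez("/tmp/w1.npz",p=p,d=d,R=c["R"],t=c["t"])
E
```

```text
t: 1.52
tcp_pos: [356.6, -53.3, 306.9]
ee_rot: [3.141, 0.014, 0.0]
wrist_force: [0.3, -0.3, 0.2]
gripper_width: 0.992
grasp_force: 0.0
{'t': 1.525, 'qpos': array([ 0.62377178,  0.00720668, -0.54600785,  1.91522912,  0.00442729,
        1.21994519, -1.48593357]), 'joint_vel': array([ 0.02862311,  0.01391287,  0.04583321, -0.0054168 ,  0.01320839,
        0.00017879,  0.02352851]), 'joint_efforts': array([-1.28462724e+00, -2.46646464e+01, -1.28085069e+00, -2.58454603e+01,
       -2.72851177e-01,  2.14337942e-02, -3.69341495e-01]), 'tcp_pos': array([356.55828865, -53.34563851, 306.88073294]), 'ee_rot': array([3.14112809e+00, 1.35193787e-02, 3.57578494e-04]), 'wrist_force': array([ 0.29130317, -0.25865456,  0.19053886]), 'moment': array([-0.03107106, -0.01244183, -0.01660089]), 'grasp_force': 0.0, 'gripper_width': 0.9922371272968157}
```

Run:
```python
from h import *
f=np.load("/tmp/w1.npz");c=get_calibration("wrist");print(-np.array(c["R"]).T@c["t"])
P=pts(f["d"],c);p=f["p"].astype(int)
m=(p[...,2]>p[...,0]+25)&(P[...,2]>0)&(P[...,2]<60)
m=cv2.morphologyEx(m.astype(np.uint8),cv2.MORPH_OPEN,np.ones((3,3)))>0
q=P[m];print(len(q),q.min(0),q.max(0))
q=q[q[:,2]>36];print(cv2.minEnclosingCircle(np.float32(q[:,:2])),np.median(q,0))
```

```text
[422.43359514 -54.76610553 471.83147645]
1444 [374.6250703  -76.79628447   2.57767522] [422.21047442 -29.40499075  45.47313933]
((398.6505432128906, -53.0546760559082), 24.571516036987305) [398.79662008 -52.5639541   42.93235954]
```

View pics/w1.png

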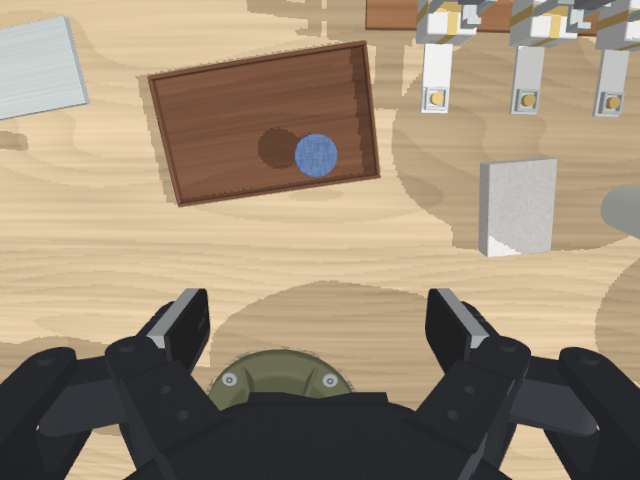

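The wrist view shows the spool at (316,155) and the tray's four corners. The spool is at world (398.6,-53). I'll grasp it now.

```bash
python3 -m crank '[[[4.2,0,-4],[0,0,0],8.5],[[4.2,0,-9],[0,0,0],8.5],[[4.2,0,-14],[0,0,0],8.5],[[4.2,0,-19],[0,0,0],8.5],[[4.2,0,-24],[0,0,0],8.5],[[4.2,0,-27],[0,0,0],8.5],[[4.2,0,-29],[0,0,0],8.5],[[4.2,0,-29.2],[0,0,0],8.5],[[4.2,0,-29.2],[0,0,0],4],[[4.2,0,-29.2],[0,0,0],4],[[4.2,0,-29.2],[0,0,0],4],[[4.2,0,-29.2],[0,0,0],4],[[4.2,0,-29.2],[0,0,0],4],[[4.2,0,-29.2],[0,0,0],4]]' 30
```

```text
t: 3.32
tcp_pos: [399.5, -54.6, 16.0]
ee_rot: [3.141, 0.008, 0.004]
wrist_force: [-1.7, 0.7, 7.8]
gripper_width: 0.545
grasp_force: 29.3
```

```bash
python3 -m crank '[[[0,0,3],[0,0,0],4],[[0,0,8],[0,0,0],4],[[4,2,10],[0,0,0],4],[[9,4.5,10],[0,0,0],4],[[14,7,10],[0,0,0],4],[[19,9.5,10],[0,0,0],4],[[24,12,10],[0,0,0],4],[[25,12.5,10],[0,0,0],4],[[25,12.5,5],[0,0,0],4],[[25,12.5,1],[0,0,0],4],[[25,12.5,-0.2],[0,0,0],4],[[25,12.5,-0.4],[0,0,0],4],[[25,12.5,-0.4],[0,0,0],4]]'
```

```text
t: 4.95
tcp_pos: [649.3, 70.8, 12.2]
ee_rot: [-3.141, -0.009, -0.003]
wrist_force: [0.0, -0.5, -1.4]
gripper_width: 0.54
grasp_force: 41.1
```

```bash
python3 -m crank '[[[0,0,-0.1],[0,0,0],4],[[0,0,-0.15],[0,0,0],4],[[0,0,-0.15],[0,0,0],4],[[0,0,-0.15],[0,0,0],6],[[0,0,-0.15],[0,0,0],7],[[0,0,-0.1],[0,0,0],8],[[0,0,2],[0,0,0],8.5],[[0,0,7],[0,0,0],8.5],[[0,0,13],[0,0,0],8.5],[[0,-4,19],[0,0,0],8.5],[[-6,-9,19],[0,0,0],8.5],[[-12,-14,19],[0,0,0],8.5],[[-18,-19,19],[0,0,0],8],[[-21,-24,19],[0,0,0],7],[[-21,-29,20],[0,0,0],6],[[-21,-33,22],[0,0,0],6],[[-21,-36,23],[0,0,0],6],[[-21,-36,23],[0,0,0],6],[[-21,-36,23],[0,0,0],6]]'
python3 - <<'E'
from h import *
print(observe()["tcp_pos"]); p,d,c=shot("wrist","w2"); np.savez("/tmp/w2.npz",p=p,d=d)
p,d,c=shot("scene","s2"); P=pts(d,c);p=p.astype(int)
m=(p[...,2]>p[...,0]+25)&(abs(P[...,0]-650)<60)&(abs(P[...,1]-70)<60)&(P[...,2]>5);q=P[m];print(len(q),np.percentile(q,[2,50,98],0))
E
```

```text
t: 7.32
tcp_pos: [438.7, -288.3, 240.5]
ee_rot: [-3.141, -0.01, 0.0]
wrist_force: [0.4, 1.2, -0.1]
gripper_width: 0.704
grasp_force: 0.0
[ 438.6667933  -288.25321986  240.49231242]
224 [[630.05354449  51.37492623   6.25920964]
 [653.64591743  73.85664992  39.47931479]
 [671.58266501  93.72855292  44.88307956]]
```

View pics/w2.png

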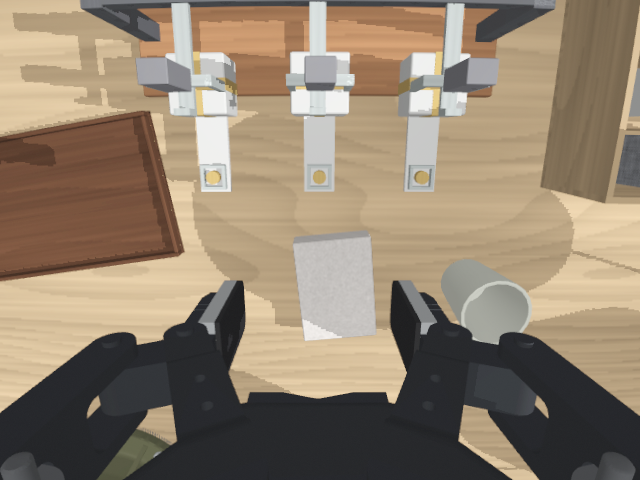

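Run:
```python
from h import *
f=np.load("/tmp/w2.npz");c=get_calibration("wrist");P=pts(f["d"],c);X,Y,Z=P[...,0],P[...,1],P[...,2]
for y in(-183,-287,-389):
    m=(abs(Y-y)<25)&(abs(X-544)<20)&(Z>162)&(Z<172);q=P[m];print("tab",len(q),((q.min(0)+q.max(0))/2).round(1),np.percentile(q,[3,97],0).round(1).tolist())
print(ray([(213,178),(319,177),(422,177)],49,c).round(1),[P[177,u].round(1) for u in(213,319,422)])
m=(Z>110)&(Z<125)&(X>580);q=P[m];print(np.polyfit(q[:,1],q[:,0],1))
print(observe()["ee_rot"])
```

```text
tab 742 [ 543.  -184.4  163.5] [[535.6, -193.6, 162.1], [550.3, -175.1, 164.2]]
tab 801 [ 543.3 -289.2  163.8] [[536.0, -298.5, 162.1], [550.7, -279.9, 164.3]]
tab 769 [ 544.3 -389.9  163.6] [[536.9, -399.3, 162.1], [551.4, -380.6, 164.3]]
[[ 462.6 -186.5   49. ]
 [ 464.  -289.6   49. ]
 [ 464.9 -389.7   49. ]] [array([ 463.3, -186. ,   47. ]), array([ 463.7, -289.6,   46.2]), array([ 464.8, -390.2,   47.3])]
[-5.76939038e-03  5.92990417e+02]
[-3.14076941e+00 -1.27208779e-02  6.97234319e-04]
```

Spool is standing on the counter at about (651,72). Next, weight A at tab (543.3,-184.4): approach, grip, lift 20 mm and draw off along -x.

```bash
python3 -m crank '[[[4,4,0],[0,0,0],5],[[8,8,0],[0,0,0],5],[[10.4,10.4,0],[0,0,0],5],[[10.4,10.4,-4],[0,0,0],5],[[10.4,10.4,-8],[0,0,0],5],[[10.4,10.4,-10.8],[0,0,0],5],[[10.4,10.4,-11.4],[0,0,0],5],[[10.4,10.4,-11.4],[0,0,0],5],[[10.4,10.4,-11.4],[0,0,0],1],[[10.4,10.4,-11.4],[0,0,0],1],[[10.4,10.4,-11.4],[0,0,0],1],[[10.4,10.4,-11.4],[0,0,0],1],[[10.4,10.4,-11.4],[0,0,0],1],[[10.4,10.4,-11.4],[0,0,0],1]]' 60
```

```text
t: 9.18
tcp_pos: [543.5, -185.2, 128.2]
ee_rot: [3.141, 0.009, 0.004]
wrist_force: [-0.8, 1.0, 6.2]
gripper_width: 0.212
grasp_force: 59.3
```

```bash
python3 -m crank '[[[0,0,1],[0,0,0],1],[[0,0,2],[0,0,0],1],[[0,0,2.2],[0,0,0],1],[[0,0,2.2],[0,0,0],1]]'
```

```text
t: 9.68
tcp_pos: [542.7, -185.3, 148.9]
ee_rot: [3.141, 0.009, 0.0]
wrist_force: [-0.1, 0.4, -2.5]
gripper_width: 0.217
grasp_force: 59.1
```

```bash
python3 -m crank '[[[-2,0,0],[0,0,0],1],[[-4,0,0],[0,0,0],1],[[-6,0,0],[0,0,0],1],[[-8,0,0],[0,0,0],1],[[-9,0,0],[0,0,0],1],[[-9,0,3],[0,0,0],1],[[-9,0,6],[0,0,0],1],[[-9,0,6],[0,0,0],1]]'
python3 - <<'E'
from h import *
shot("scene","s3")
E
```

```text
t: 10.68
tcp_pos: [454.5, -185.5, 210.6]
ee_rot: [3.14, 0.009, 0.007]
wrist_force: [-0.4, -0.1, -3.8]
gripper_width: 0.211
grasp_force: 59.2
```

View pics/s3.png

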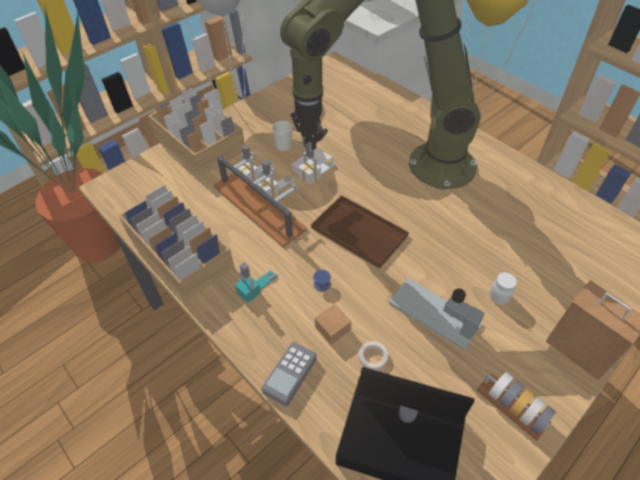

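Weight A is off the rack and hanging from the gripper at (312,165). I'll swing it over to the press mouth, turned by -1.43 rad.

```bash
python3 -m crank '[[[0,3,0],[0,0,-0.05],1],[[0,7,0],[0,0,-0.2],1],[[1,11,0],[0,0,-0.35],1],[[1,15,0],[0,0,-0.5],1],[[2,19,0],[0,0,-0.65],1],[[2,23,0],[0,0,-0.8],1],[[3,27,0],[0,0,-0.95],1],[[3,31,0],[0,0,-1.1],1],[[4,35,0],[0,0,-1.25],1],[[4.5,39,0],[0,0,-1.35],1],[[5.1,42,0],[0,0,-1.4],1],[[5.1,44,0],[0,0,-1.426],1],[[5.1,44,0],[0,0,-1.426],1],[[5.1,44,0],[0,0,-1.426],1]]'
python3 - <<'E'
from h import *
o=observe();print(o["tcp_pos"],o["ee_rot"],o["qpos"]); p,d,c=shot("wrist","w4"); np.savez("/tmp/w4.npz",p=p,d=d)
E
```

```text
t: 12.48
tcp_pos: [502.2, 262.2, 206.3]
ee_rot: [2.391, -2.033, 0.006]
wrist_force: [-1.0, -2.3, -3.6]
gripper_width: 0.214
grasp_force: 59.3
[502.21657921 262.24496061 206.31254986] [ 2.39104472 -2.03261781  0.00576819] [-1.16642169  0.64304817  1.13055809  1.66707119 -0.60739237  1.23200394
 -2.8805367 ]
```

View pics/w4.png

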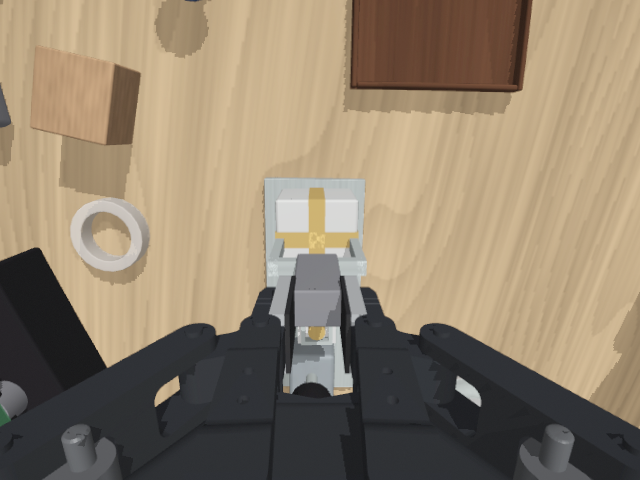

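The wrist view shows the weight in line with the press bed at (316,300), but joint 7 is at its limit. I'll back the turn off, set the weight down on the bed mouth and regrasp a half turn round.

```bash
python3 -m crank '[[[0,0,0],[0,0,0.1],1],[[0,0,0],[0,0,0.2],1],[[0,0,0],[0,0,0.25],1],[[0,0,0],[0,0,0.25],1]]'; python3 -c "
from h import *
print(observe()['qpos'],observe()['tcp_pos'])"
```

```text
t: 13.02
tcp_pos: [503.5, 253.1, 208.2]
ee_rot: [2.616, -1.738, -0.001]
wrist_force: [0.3, -0.6, -3.1]
gripper_width: 0.214
grasp_force: 59.3
[-1.12456652  0.60076963  1.05425524  1.67211593 -0.55480594  1.20256034
 -2.67994326] [503.46418672 253.13887476 208.16626818]
```

```bash
python3 -m crank '[[[0,0.8,-3],[0,0,0],1],[[0,0.8,-7],[0,0,0],1],[[0,0.8,-9.5],[0,0,0],1],[[0,0.8,-10],[0,0,0],1],[[0,0.8,-10.2],[0,0,0],1],[[0,0.8,-10.3],[0,0,0],1],[[0,0.8,-10.3],[0,0,0],1]]'; python3 -c "
from h import *
print(observe()['qpos'])"
```

```text
t: 13.9
tcp_pos: [504.1, 262.9, 106.5]
ee_rot: [-2.618, 1.735, -0.001]
wrist_force: [1.2, 0.4, -3.5]
gripper_width: 0.215
grasp_force: 59.3
[-1.08130924  0.70382227  0.95983802  1.79968826 -0.67895355  1.00588403
 -2.58765606]
```

```bash
python3 -m crank '[[[0,0,-0.1],[0,0,0],1],[[0,0,-0.25],[0,0,0],1],[[0,0,-0.25],[0,0,0],1],[[0,0,-0.2],[0,0,0],2.5],[[0,0,-0.1],[0,0,0],4],[[0,0,0],[0,0,0],5],[[0,0,3],[0,0,0],5],[[0,0,7],[0,0,0],5],[[0,0,10],[0,0,0],5],[[0,0,10],[0,0,0.1],5],[[0,0,10],[0,0,0.28],5],[[0,0,10],[0,0,0.46],5],[[0,0,10],[0,0,0.64],5],[[0,0,10],[0,0,0.82],5],[[0,0,10],[0,0,1],5],[[0,0,10],[0,0,1.18],5],[[0,0,10],[0,0,1.36],5],[[0,0,10],[0,0,1.54],5]]';python3 -m crank '[[[0,0,0],[0,0,0.18],5],[[0,0,0],[0,0,0.36],5],[[0,0,0],[0,0,0.54],5],[[0,0,0],[0,0,0.72],5],[[0,0,0],[0,0,0.9],5],[[0,0,0],[0,0,1.08],5],[[0,0,0],[0,0,1.26],5],[[0,0,0],[0,0,1.44],5],[[0,0,0],[0,0,1.6],5],[[0,0,0],[0,0,1.6],5],[[0,0,0],[0,0,1.6],5]]'
python3 - <<'E'
from h import *
o=observe();print(o["qpos"]); p,d,c=shot("wrist","w5"); np.savez("/tmp/w5.npz",p=p,d=d,R=c["R"],t=c["t"])
E
```

```text
t: 16.15
tcp_pos: [503.7, 262.5, 205.7]
ee_rot: [3.086, 0.586, -0.0]
wrist_force: [0.4, -0.8, -0.1]
gripper_width: 0.585
grasp_force: 0.0
t: 17.52
tcp_pos: [503.7, 262.6, 205.7]
ee_rot: [-1.742, -2.614, 0.0]
wrist_force: [-0.1, -0.5, -0.4]
gripper_width: 0.584
grasp_force: 0.0
[-0.64638591  0.42029712  0.18413487  1.65954504 -0.0852393   1.06979684
 -0.04176761]
```

View pics/w5.png

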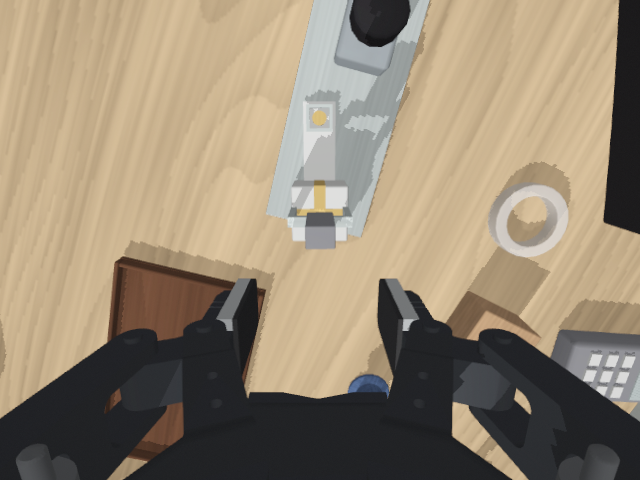

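The wrist view shows the socket at (319,117), the tab at (320,238), the knob at (378,18), and the bed's front corners at (267,215) and (363,237).

Run:
```python
from h import *
f=np.load("/tmp/w5.npz");c=dict(get_calibration("wrist"),R=f["R"],t=f["t"]);P=pts(f["d"],c);X,Y,Z=P[...,0],P[...,1],P[...,2];p=f["p"].astype(int)
m=(Z>136)&(Z<155)&(p.sum(-1)<150)&(np.hypot(X-485,Y-400)<40);q=P[m];print("knob",cv2.minEnclosingCircle(np.float32(q[q[:,2]>140][:,:2])),q[:,2].max())
m=(Z>136)&(Z<150)&(abs(X-504)<25)&(abs(Y-262)<25);q=P[m];print("tab",len(q),cv2.minAreaRect(np.float32(q[:,:2])),np.median(q[:,2]))
m=(Z>22)&(Z<29)&(abs(X-475)<40)&(abs(Y-335)<40);q=P[m];print("rim",cv2.minAreaRect(np.float32(q[:,:2])),np.median(q,0))
print("sock ray",ray([(319,117)],26,c))
m=(Z>8)&(Z<17)&(X>400)&(X<600)&(Y>220)&(Y<420);m=cv2.morphologyEx(m.astype(np.uint8),cv2.MORPH_OPEN,np.ones((3,3)))>0
q=P[m];d=np.array([-.1513,.9885]);n=np.array([-d[1],d[0]]);r=(q[:,:2]-[485,400.4])
a=r@d;b=r@n
for s in range(-160,-19,20):
    w=(a>s)&(a<s+20)
    if w.sum()>50: print(s+10,np.percentile(b[w],[.5,99.5]).round(1))
print("front",[np.percentile(a[(b>t)&(b<t+20)],.5).round(1) for t in(-40,-20,0,20)])
m=(Z>88)&(Z<102)&(Y>360)&(Y<420);q=P[m];r=(q[:,:2]-[485,400.4]);print("arm front",np.percentile(r@d,1),np.percentile(r@n,[1,99]))
```

```text
knob ((484.6494445800781, 399.9098815917969), 16.29981803894043) 144.60882194201702
tab 766 ((504.58740234375, 263.3043212890625), (19.86907386779785, 16.552223205566406), 22.524587631225586) 139.7454331347269
rim ((473.87933349609375, 336.70159912109375), (23.894775390625, 23.733901977539062), 22.589685440063477) [474.18262236 336.88451448  23.1399058 ]
sock ray [[473.70356269 337.02889464  26.        ]]
-150 [-48.8  50.6]
-130 [-49.   50.4]
-110 [-48.7  50.2]
-90 [-48.9  50. ]
-70 [-48.6  50.1]
-50 [-48.3  50.1]
-30 [-48.8  49.7]
-10 [-49.3  49.9]
front [np.float64(-160.4), np.float64(-113.8), np.float64(-118.8), np.float64(-161.9)]
arm front -21.057454863567973 [-19.30800895  20.16586227]
```

```bash
python3 -m crank '[[[0.07,0.06,-4],[0,0,0],5],[[0.07,0.06,-8],[0,0,0],5],[[0.07,0.06,-9.7],[0,0,0],5],[[0.07,0.06,-10],[0,0,0],5],[[0.07,0.06,-10],[0,0,0],1],[[0.07,0.06,-10],[0,0,0],1],[[0.07,0.06,-10],[0,0,0],1],[[0.07,0.06,-10],[0,0,0],1],[[0.07,0.06,-10],[0,0,0],1],[[0.07,0.06,-10],[0,0,0],1],[[0.07,0.06,-9.6],[0,0,0],1],[[0.07,0.06,-9.6],[0,0,-0.1],1],[[0.07,0.06,-9.6],[0,0,-0.2],1],[[0.07,0.06,-9.6],[0,0,-0.243],1],[[0.07,0.06,-9.6],[0,0,-0.243],1],[[0.07,0.06,-9.6],[0,0,-0.243],1]]' 60
```

```text
t: 19.58
tcp_pos: [504.3, 263.3, 109.7]
ee_rot: [-2.04, -2.389, 0.001]
wrist_force: [-0.1, 0.3, -2.8]
gripper_width: 0.21
grasp_force: 59.4
```

```bash
python3 -m crank '[[[-0.13,1,0],[0,0,0],1],[[-0.26,2,0],[0,0,0],1],[[-0.4,3,0],[0,0,0],1],[[-0.53,4,0],[0,0,0],1],[[-0.66,5,0],[0,0,0],1],[[-0.76,5.76,0],[0,0,0],1],[[-0.76,5.76,0],[0,0,0],1],[[-0.76,5.76,-0.2],[0,0,0],1],[[-0.76,5.76,-0.4],[0,0,0],1],[[-0.76,5.76,-0.4],[0,0,0],1],[[-0.76,5.76,-0.4],[0,0,0],1]]'
```

```text
t: 20.95
tcp_pos: [497.4, 320.4, 107.1]
ee_rot: [2.043, 2.386, 0.002]
wrist_force: [-2.3, -1.7, 6.6]
gripper_width: 0.21
grasp_force: 60.6
```

```bash
python3 -m crank '[[[0,0,0],[0,0,0],2],[[0,0,0.1],[0,0,0],3],[[0,0,0.1],[0,0,0],4],[[0,0,2],[0,0,0],4],[[0,0,5],[0,0,0],4],[[0,0,7],[0,0,0],4],[[-0.6,4,7],[0,0,0],0],[[-1.2,7.9,7],[0,0,0],0],[[-1.2,7.9,6],[0,0,0],0],[[-1.2,7.9,5.2],[0,0,0],0],[[-1.2,7.9,4.7],[0,0,0],0],[[-1.2,7.9,4.7],[0,0,0],0]]';python3 -c "
from h import *
o=observe();print(o['tcp_pos'],o['wrist_force'])
p,d,c=shot('wrist','w6');np.savez('/tmp/w6.npz',p=p,d=d)
P=pts(d,c);X,Y,Z=P.transpose(2,0,1)
m=(Z>130)&(Z<150)&(abs(X-497)<25)&(abs(Y-321)<25);q=P[m];print('tab',len(q),q.mean(0) if len(q) else 0)"
```

```text
t: 22.45
tcp_pos: [485.1, 398.8, 152.4]
ee_rot: [2.043, 2.386, -0.002]
wrist_force: [1.1, 0.1, 0.3]
gripper_width: -0.003
grasp_force: 0.0
[485.05149044 398.79726714 152.40975536] [1.07543409 0.09526907 0.26920843]
tab 288 [496.01428819 324.82930987 138.25987909]
```

```bash
python3 -m crank '[[[0,0.1,-0.8],[0,0,0],0],[[0,0.1,-1.2],[0,0,0],0],[[0,0.1,-1.5],[0,0,0],0],[[0,0.1,-1.8],[0,0,0],0],[[0,0.1,-2.1],[0,0,0],0],[[0,0.1,-2.3],[0,0,0],0],[[0,0.1,-2.4],[0,0,0],0],[[0,0.1,-2.5],[0,0,0],0],[[0,0.1,-2.5],[0,0,0],0]]'
```

```text
t: 23.62
tcp_pos: [484.8, 401.0, 127.8]
ee_rot: [-2.042, -2.388, -0.0]
wrist_force: [0.8, -0.3, 0.1]
gripper_width: 0.0
grasp_force: 0.0
```

```bash
python3 -c "
from h import *
ims=[]
for n,(v,u) in dict(side=(320,150),scene=(210,380)).items():
    p,d,c=shot(n); ims.append(cv2.resize(p[v:v+120,u:u+160],(640,480),interpolation=2))
cv2.imwrite('pics/c7.png',cv2.resize(np.hstack(ims),(800,300))[...,::-1]);print(observe()['wrist_force'])"
```

```text
[ 0.34327454 -0.10169874  0.31064222]
```

View pics/c7.png

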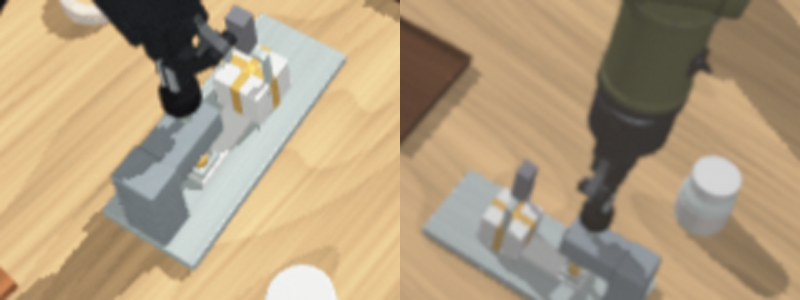

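The crop shows the finger on the knob at (180,100) left and the socket visible at (205,160). I'll check knob height and socket position by depth.

```bash
python3 -c "
from h import *
p,d,c=shot('side');P=pts(d,c);X,Y,Z=P.transpose(2,0,1);p=p.astype(int)
def rep(s,m):
    q=P[m];print(s,len(q),q.mean(0).round(1) if len(q) else '',np.percentile(q,[3,97],0).round(1) if len(q) else '')
dark=p.sum(-1)<140
rep('dark near knob',dark&(np.hypot(X-485,Y-400)<40)&(Z>96)&(Z<140))
for z in range(96,150,6): rep(z,dark&(np.hypot(X-485,Y-400)<40)&(Z>z)&(Z<z+6))
rep('gold',(p[...,0]>p[...,2]+50)&(np.hypot(X-485,Y-400)<30)&(Z>5)&(Z<45))
rep('rim',(np.hypot(X-485,Y-400)<25)&(Z>20)&(Z<32))
rep('tab',(np.hypot(X-497,Y-321)<25)&(Z>120)&(Z<150))
"
```

```text
dark near knob 53 [473.8 407.5 133.4] [[469.1 394.2 126.2]
 [483.4 416.4 139.3]]
96 0  
102 0  
108 0  
114 0  
120 2 [476.8 412.8 125. ] [[475.6 412.5 124.1]
 [478.1 413.1 125.9]]
126 22 [472.9 406.6 129.8] [[469.3 394.2 126.4]
 [481.3 415.7 131.8]]
132 21 [473.  406.5 135.8] [[469.2 393.2 133.1]
 [482.4 416.2 137.9]]
138 57 [477.3 402.9 142. ] [[468.7 387.6 138.7]
 [491.6 415.9 143.8]]
144 51 [479.4 406.2 145.1] [[470.1 392.3 144. ]
 [491.6 415.5 146.8]]
gold 15 [481.2 397.9  23.9] [[479.  393.5  18.4]
 [483.6 402.5  28.5]]
rim 54 [478.4 396.6  23.6] [[472.8 381.6  20.2]
 [486.1 409.1  28.1]]
tab 124 [494.4 321.1 135.8] [[486.2 311.  121.7]
 [505.8 328.3 144.3]]
```

```bash
python3 -m crank '[[[0,0,-0.2],[0,0,0],0],[[0,0,-0.2],[0,0,0],0]]'; python3 -m crank '[[[0,0,-0.2],[0,0,0],0],[[0,0,-0.2],[0,0,0],0]]'; python3 -m crank '[[[0,0,-0.3],[0,0,0],0],[[0,0,-0.3],[0,0,0],0]]'
```

```text
t: 24.02
tcp_pos: [484.7, 400.9, 125.6]
ee_rot: [-2.042, -2.388, 0.001]
wrist_force: [-0.1, 0.0, 0.7]
gripper_width: 0.002
grasp_force: 0.0
t: 24.28
tcp_pos: [484.7, 400.9, 123.5]
ee_rot: [-2.042, -2.388, 0.001]
wrist_force: [-0.7, -0.1, 0.9]
gripper_width: -0.003
grasp_force: 0.0
t: 24.52
tcp_pos: [484.6, 400.9, 120.5]
ee_rot: [-2.041, -2.388, 0.001]
wrist_force: [1.1, -0.2, 0.3]
gripper_width: -0.001
grasp_force: 0.0
```

```bash
python3 -c "
from h import *
p,d,c=shot('wrist','w8')
a=cv2.resize(p,(400,300))
q,_,_=shot('side');b=cv2.resize(q[270:390,140:300],(400,300),interpolation=2)
cv2.imwrite('pics/c8.png',np.hstack([a,b])[...,::-1])"
```

```text
(no output)
```

View pics/c8.png

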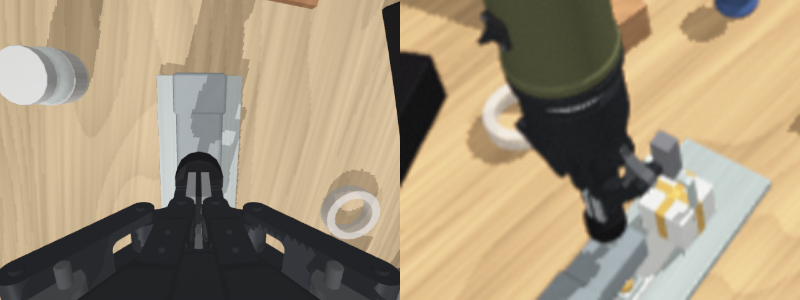

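The crops show closed fingers sitting on the knob at (200,165) left. I'll measure the knob rim height from the wrist depth.

```bash
python3 -c "
from h import *
p,d,c=shot('wrist');P=pts(d,c);s=p.astype(int).sum(-1)
for v in range(236,330,8): print(v,P[v,320].round(0),s[v,320],'|',P[v,300].round(0),s[v,300],'|',P[v,345].round(0),s[v,345])
print(observe()['tcp_pos'],observe()['joint_efforts'])
"
```

```text
236 [484. 413.  94.] 414 | [473. 411.  93.] 531 | [497. 415.  93.] 531
244 [483. 418. 127.] 78 | [474. 406.  94.] 535 | [498. 410.  94.] 527
252 [483. 418. 138.] 77 | [474. 415. 132.] 79 | [499. 406.  94.] 521
260 [483. 416. 141.] 111 | [475. 414. 141.] 96 | [494. 415. 135.] 77
268 [484. 412. 142.] 104 | [475. 411. 142.] 102 | [494. 414. 141.] 99
276 [484. 411. 148.] 93 | [476. 407. 141.] 129 | [494. 411. 142.] 100
284 [484. 411. 157.] 98 | [476. 404. 142.] 223 | [495. 407. 142.] 100
292 [483. 411. 164.] 99 | [476. 410. 164.] 359 | [494. 409. 154.] 110
300 [483. 411. 170.] 91 | [477. 410. 170.] 359 | [493. 409. 162.] 111
308 [483. 411. 176.] 96 | [477. 410. 177.] 359 | [493. 409. 168.] 108
316 [483. 411. 181.] 138 | [477. 412. 184.] 111 | [490. 415. 187.] 111
324 [484. 407. 179.] 134 | [477. 411. 188.] 111 | [490. 414. 191.] 148
[484.82448251 400.97789479 120.79475446] [-7.35275302e-03 -6.40738750e+01  4.65933859e+00 -2.22059834e+01
  1.14014297e-02  2.89124015e-03  3.39945300e-04]
```

The knob top still reads about 142, so it hasn't moved, and there is no force. The shut fingertips don't engage it. I'll back off and try again with the fingers slightly open.

```bash
python3 -m crank '[[[0,0,1],[0,0,0],0],[[0,0,2],[0,0,0],0],[[0,0,3.2],[0,0,0],0],[[0,0,4],[0,0,0],1.8],[[0,0,4],[0,0,0],1.8],[[0,0,3.6],[0,0,0],1.8],[[0,0,3.2],[0,0,0],1.8],[[0,0,2.8],[0,0,0],1.8],[[0,0,2.4],[0,0,0],1.8],[[0,0,2.4],[0,0,0],1.8]]'; python3 -m crank '[[[0,0,-0.3],[0,0,0],1.8],[[0,0,-0.3],[0,0,0],1.8]]';python3 -m crank '[[[0,0,-0.3],[0,0,0],1.8],[[0,0,-0.3],[0,0,0],1.8]]'
```

```text
t: 25.92
tcp_pos: [484.6, 400.8, 144.2]
ee_rot: [-2.042, -2.388, 0.001]
wrist_force: [0.4, 0.9, -0.2]
gripper_width: 0.212
grasp_force: 0.0
t: 26.18
tcp_pos: [484.7, 400.9, 141.6]
ee_rot: [-2.042, -2.388, 0.0]
wrist_force: [-0.1, -0.8, 0.3]
gripper_width: 0.21
grasp_force: 0.0
t: 26.42
tcp_pos: [484.7, 400.9, 138.6]
ee_rot: [-2.042, -2.388, 0.001]
wrist_force: [-0.4, 0.8, -0.1]
gripper_width: 0.214
grasp_force: 0.0
```

```bash
python3 -m crank '[[[0,0,-0.4],[0,0,0],1.8],[[0,0,-0.4],[0,0,0],1.8]]';python3 -m crank '[[[0,0,-0.4],[0,0,0],1.8],[[0,0,-0.4],[0,0,0],1.8]]';python3 -m crank '[[[0,0,-0.4],[0,0,0],1.8],[[0,0,-0.4],[0,0,0],1.8]]'; python3 -c "
from h import *
p,d,c=shot('wrist','w9');P=pts(d,c);s=p.astype(int).sum(-1)
for v in range(236,310,8): print(v,P[v,320].round(0),s[v,320],'|',P[v,300].round(0),s[v,300],'|',P[v,345].round(0),s[v,345])"
```

```text
t: 26.68
tcp_pos: [484.6, 400.8, 134.4]
ee_rot: [-2.041, -2.388, 0.001]
wrist_force: [0.0, 0.9, 0.0]
gripper_width: 0.209
grasp_force: 0.0
t: 26.92
tcp_pos: [484.6, 400.8, 130.4]
ee_rot: [-2.042, -2.388, 0.001]
wrist_force: [0.2, 0.8, 0.2]
gripper_width: 0.213
grasp_force: 0.0
t: 27.18
tcp_pos: [484.6, 400.8, 126.4]
ee_rot: [-2.042, -2.388, 0.001]
wrist_force: [0.2, 0.1, 0.3]
gripper_width: 0.21
grasp_force: 0.0
236 [484. 411.  94.] 415 | [473. 410.  95.] 533 | [498. 413.  94.] 531
244 [482. 418. 134.] 78 | [474. 414. 125.] 230 | [498. 409.  95.] 524
252 [483. 417. 141.] 120 | [474. 414. 137.] 81 | [495. 415. 128.] 95
260 [483. 414. 142.] 135 | [475. 412. 141.] 107 | [494. 414. 139.] 74
268 [484. 410. 142.] 135 | [475. 409. 142.] 103 | [494. 412. 143.] 100
276 [484. 406. 142.] 140 | [476. 405. 142.] 98 | [493. 413. 156.] 356
284 [485. 402. 141.] 138 | [476. 401. 141.] 101 | [493. 413. 162.] 222
292 [485. 399. 142.] 142 | [477. 398. 142.] 149 | [492. 412. 169.] 100
300 [486. 395. 143.] 149 | [477. 394. 142.] 159 | [492. 413. 177.] 94
308 [487. 391. 141.] 157 | [478. 390. 142.] 167 | [491. 413. 183.] 96
```

View pics/w9.png

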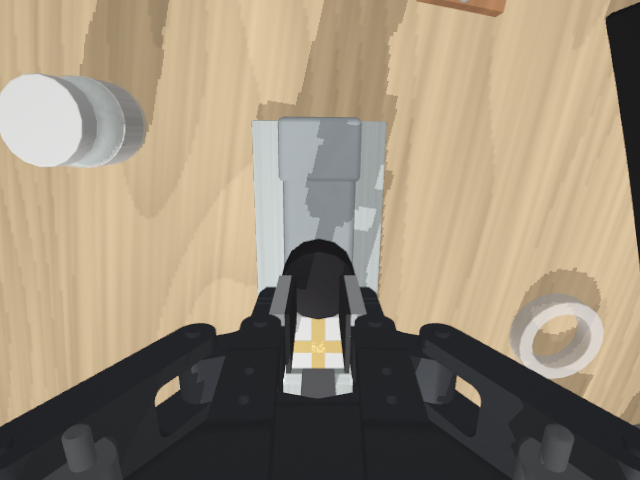

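The fingers go into the knob with no contact. I'll try gripping the knob's sides and pushing it down that way.

```bash
python3 -m crank '[[[0,0,1.5],[0,0,0],1.8],[[0,0,2.8],[0,0,0],1.8],[[0,0,2.8],[0,0,0],5.5],[[0,0,2.8],[0,0,0],5.5],[[0,0,2.8],[0,0,0],5.5],[[0,0,1.2],[0,0,0],5.5],[[0,0,-0.3],[0,0,0],5.5],[[0,0,-0.3],[0,0,0],5.5],[[0,0,-0.3],[0,0,0],2],[[0,0,-0.3],[0,0,0],2],[[0,0,-0.3],[0,0,0],2],[[0,0,-0.3],[0,0,0],2],[[0,0,-0.3],[0,0,0],2]]' 25
```

```text
t: 28.85
tcp_pos: [484.8, 401.0, 123.9]
ee_rot: [-2.041, -2.388, -0.0]
wrist_force: [-1.2, 0.2, 0.2]
gripper_width: 0.233
grasp_force: 0.0
```

```bash
python3 -m crank '[[[0,0,0],[0,0,0],0],[[0,0,0],[0,0,0],0],[[0,0,0],[0,0,0],0],[[0,0,-0.3],[0,0,0],0],[[0,0,-0.3],[0,0,0],0]]';for i in 1 2 3; do python3 -m crank '[[[0,0,-0.2],[0,0,0],0],[[0,0,-0.4],[0,0,0],0],[[0,0,-0.4],[0,0,0],0]]' | egrep 'tcp_pos|wrist'; done;python3 -c "
from h import *
p,d,c=shot('wrist');P=pts(d,c)
for v in range(228,276,6): print(v,P[v,300].round(0),P[v,345].round(0))"
```

```text
t: 29.48
tcp_pos: [484.6, 400.8, 120.4]
ee_rot: [-2.042, -2.388, 0.001]
wrist_force: [0.5, -0.5, 0.5]
gripper_width: -0.003
grasp_force: 0.0
tcp_pos: [484.9, 401.0, 117.0]
wrist_force: [-1.7, -0.1, 3.5]
tcp_pos: [484.9, 401.0, 112.7]
wrist_force: [-1.4, -0.5, 4.9]
tcp_pos: [484.9, 401.0, 109.0]
wrist_force: [-0.6, -0.4, 5.0]
228 [473. 419.  94.] [495. 422.  94.]
234 [473. 416.  95.] [496. 419.  93.]
240 [474. 412.  94.] [496. 416.  94.]
246 [474. 409.  94.] [497. 413.  94.]
252 [474. 415. 122.] [498. 409.  93.]
258 [475. 415. 129.] [495. 415. 120.]
264 [475. 413. 132.] [494. 415. 128.]
270 [476. 411. 132.] [494. 414. 132.]
```

Contact starts at TCP ≈118, and the knob has gone down about 10 mm. I'll continue to the full stroke.

```bash
for i in 1 2; do python3 -m crank '[[[0,0,-0.2],[0,0,0],0],[[0,0,-0.35],[0,0,0],0],[[0,0,-0.35],[0,0,0],0],[[0,0,-0.35],[0,0,0],0]]' | egrep 'tcp_pos|wrist'; done;python3 -c "
from h import *
p,d,c=shot('wrist');P=pts(d,c)
for v in range(258,290,6): print(v,P[v,300].round(0),P[v,345].round(0))"
```

```text
tcp_pos: [484.9, 401.0, 106.0]
wrist_force: [-1.9, -1.9, 9.0]
tcp_pos: [485.0, 401.1, 104.3]
wrist_force: [-5.4, -4.6, 22.9]
258 [475. 415. 124.] [495. 414. 114.]
264 [475. 413. 127.] [494. 415. 123.]
270 [476. 410. 125.] [494. 413. 126.]
276 [476. 408. 127.] [495. 411. 126.]
282 [476. 406. 128.] [495. 408. 127.]
288 [476. 410. 144.] [494. 409. 136.]
```

```bash
python3 -m crank '[[[0,0,1],[0,0,0],0],[[0,0,3],[0,0,0],0],[[0,0,6.6],[0,0,0],0],[[0.6,-4,6.6],[0,0,0],2],[[1.2,-8,6.6],[0,0,0],4.5],[[1.2,-8,6.6],[0,0,0],4.5],[[1.2,-8,5],[0,0,0],4.5],[[1.2,-8,2],[0,0,0],4.5],[[1.2,-8,0.2],[0,0,0],4.5],[[1.2,-8,0.2],[0,0,0],4.5],[[1.2,-8,0.2],[0,0,0],1],[[1.2,-8,0.2],[0,0,0],1],[[1.2,-8,0.2],[0,0,0],1],[[1.2,-8,0.2],[0,0,0],1],[[1.2,-8,0.2],[0,0,0],1]]' 60
```

```text
t: 33.58
tcp_pos: [497.2, 321.4, 104.4]
ee_rot: [2.041, 2.388, 0.002]
wrist_force: [0.7, 0.9, 3.5]
gripper_width: 0.22
grasp_force: 61.2
```

```bash
python3 -m crank '[[[0,0,0.3],[0,0,0],1],[[0,0,0.4],[0,0,0],1],[[0.15,-1,0.4],[0,0,0],1],[[0.3,-2,0.4],[0,0,0],1],[[0.53,-3.5,0.4],[0,0,0],1],[[0.76,-5,0.4],[0,0,0],1],[[1.06,-7,0.4],[0,0,0],1],[[1.36,-9,0.4],[0,0,0],1],[[1.5,-10,3],[0,0,0],1],[[1.5,-10,7],[0,0,0],1],[[1.5,-10,7],[0,0,0],1],[[1.5,-10,7],[0,0,0],1]]'
cat > tray.py <<'E'
from top import *
def tray():
    P=[];
    for n in("scene","side"):
        p,d,c=shot(n);Q=pts(d,c);X,Y,Z=Q[...,0],Q[...,1],Q[...,2];p=p.astype(int)
        m=(X>300)&(X<570)&(Y>-200)&(Y<215)&(p[...,0]<125)&(p[...,0]>p[...,2]*1.15)&(Z<30)&(p.sum(-1)<230)&(Z>-6)
        m=cv2.morphologyEx(m.astype(np.uint8),cv2.MORPH_OPEN,np.ones((5,5)))
        k,l,s,_=cv2.connectedComponentsWithStats(m);m=l==1+np.argmax(s[1:,4])
        print(n,cv2.minAreaRect(np.float32(Q[m][:,:2])))
if __name__=="__main__": tray()
E
python3 tray.py
python3 - <<'E'
from h import *
p,d,c=shot("wrist","w10");np.savez("/tmp/w10.npz",p=p,d=d)
E
```

```text
t: 35.08
tcp_pos: [511.4, 220.3, 173.2]
ee_rot: [-2.042, -2.387, 0.001]
wrist_force: [0.4, -0.0, -3.2]
gripper_width: 0.212
grasp_force: 60.5
scene ((431.38726806640625, 7.133453369140625), (164.06820678710938, 258.4049072265625), 8.499549865722656)
side ((428.4206848144531, 6.857940673828125), (159.25527954101562, 263.6826477050781), 8.819737434387207)
```

View pics/w10.png

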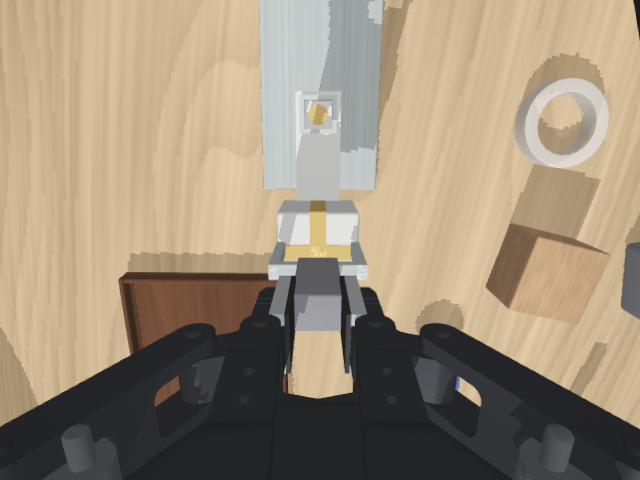

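The wrist view shows the rivet sitting sunken in its socket at (318,113), and the tray hasn't moved. I'll place A in the +75 slot.

```bash
python3 -m crank '[[[-0.5,-1,0],[0,0,0.1],1],[[-1,-3,0],[0,0,0.28],1],[[-2,-5,0],[0,0,0.46],1],[[-3,-7,0],[0,0,0.64],1],[[-4,-9,0],[0,0,0.82],1],[[-5,-11,0],[0,0,1],1],[[-6,-13,0],[0,0,1.18],1],[[-6,-13.47,0],[0,0,1.36],1],[[-6,-13.47,0],[0,0,1.5],1],[[-6,-13.47,0],[0,0,1.566],1],[[-6,-13.47,0],[0,0,1.566],1],[[-6,-13.47,-4],[0,0,1.566],1],[[-6,-13.47,-6.5],[0,0,1.566],1],[[-6,-13.47,-7],[0,0,1.566],1],[[-6,-13.47,-7],[0,0,1.566],1]]'
```

```text
t: 37.1
tcp_pos: [451.9, 86.3, 103.9]
ee_rot: [0.236, -3.132, 0.0]
wrist_force: [0.3, 0.6, -2.0]
gripper_width: 0.212
grasp_force: 60.4
```

```bash
python3 -m crank '[[[0,0,-0.3],[0,0,0],1],[[0,0,-0.55],[0,0,0],1],[[0,0,-0.7],[0,0,0],1],[[0,0,-0.75],[0,0,0],1],[[0,0,-0.75],[0,0,0],1]]'
```

```text
t: 37.72
tcp_pos: [452.3, 86.5, 97.3]
ee_rot: [-0.237, 3.131, 0.0]
wrist_force: [-2.1, 0.2, 7.3]
gripper_width: 0.214
grasp_force: 61.7
```

```bash
python3 -m crank '[[[0,0,-0.7],[0,0,0],2.5],[[0,0,-0.7],[0,0,0],4],[[0,0,-0.6],[0,0,0],4.5],[[0,0,3],[0,0,0],4.5],[[0,0,8],[0,0,0],4.5],[[0,-2,12],[0,0,0],4.5],[[2,-8,12],[0,0,-0.05],4.5],[[4,-14,12],[0,0,-0.1],4.5],[[6,-20,12],[0,0,-0.142],4.5],[[8,-26,12],[0,0,-0.142],4.5],[[9.2,-31,12],[0,0,-0.142],4.5],[[9.2,-35.5,12],[0,0,-0.142],4.5],[[9.2,-37.5,12],[0,0,-0.142],4.5],[[9.2,-37.5,12],[0,0,-0.142],4.5],[[9.2,-37.5,12],[0,0,-0.142],4.5]]'
python3 - <<'E'
from h import *
o=observe();print(o["tcp_pos"],o["qpos"])
p,d,c=shot("side");P=pts(d,c);X,Y,Z=P.transpose(2,0,1)
for x,y in((451.5,86),(543.5,-289)):
    m=(abs(X-x)<25)&(abs(Y-y)<22)&(Z>105+(y<0)*35)&(Z<170);q=P[m];print(len(q),q.mean(0).round(1),q.max(0).round(1))
    A=np.c_[q[:,2]-q[:,2].mean(),np.ones(len(q))];print(np.linalg.lstsq(A,q[:,:2],rcond=None)[0][0])
E
python3 tray.py
```

```text
t: 39.6
tcp_pos: [544.3, -286.3, 216.4]
ee_rot: [-0.018, 3.141, 0.002]
wrist_force: [0.6, 0.9, -0.3]
gripper_width: 0.527
grasp_force: 0.0
[ 544.31243195 -286.33160767  216.35656499] [ 0.41045429  0.47999992  0.05640303  1.51513235 -0.0301613   1.14771426
  2.05524479]
120 [450.4  88.5 124.8] [461.4  98.  139.2]
[ 0.10014198 -0.14239374]
77 [ 540.9 -286.6  156.4] [ 551.6 -275.5  169.1]
[ 0.05459842 -0.20123916]
scene ((436.70892333984375, -31.44549560546875), (165.49241638183594, 176.72711181640625), 9.772381782531738)
side ((428.8305969238281, 7.2180023193359375), (160.25050354003906, 264.2381286621094), 8.573494911193848)
```

```bash
python3 -m crank '[[[0,0,0],[0,0,0],4.5],[[0,0,-4],[0,0,0],4.5],[[0,0,-8],[0,0,0],4.5],[[0,0,-9.2],[0,0,0],4.5],[[0,0,-9.2],[0,0,0],4.5]]'; python3 -m crank '[[[0,0,0],[0,0,0],1],[[0,0,0],[0,0,0],1],[[0,0,0],[0,0,0],1],[[0,0,0],[0,0,0],1],[[0,0,0],[0,0,0],1],[[0,0,0],[0,0,0],1]]' 60
```

```text
t: 40.38
tcp_pos: [543.8, -288.5, 124.3]
ee_rot: [0.015, -3.141, -0.001]
wrist_force: [-0.1, -0.4, 0.8]
gripper_width: 0.528
grasp_force: 0.0
t: 41.12
tcp_pos: [544.8, -289.3, 126.2]
ee_rot: [-0.014, 3.139, -0.002]
wrist_force: [-0.8, 0.3, 6.1]
gripper_width: 0.215
grasp_force: 59.5
```

```bash
python3 -m crank '[[[0,0,1],[0,0,0],1],[[0,0,2],[0,0,0],1],[[0,0,2.2],[0,0,0],1],[[0,0,2.2],[0,0,0],1],[[-2,0,2.2],[0,0,0],1],[[-4,0,2.2],[0,0,0],1],[[-6,0,2.2],[0,0,0],1],[[-8,0,2.2],[0,0,0],1],[[-9,0,2.2],[0,0,0],1],[[-9,0,5],[0,0,0],1],[[-9,0,8],[0,0,0],1],[[-9,0,8],[0,0,0],1]]'
```

```text
t: 42.62
tcp_pos: [455.4, -289.5, 206.1]
ee_rot: [-0.015, 3.137, -0.004]
wrist_force: [0.8, -0.2, -2.6]
gripper_width: 0.213
grasp_force: 59.1
```

```bash
python3 -m crank '[[[1,2,3],[0,0,0],1],[[3,6,6],[0,0,-0.1],1],[[5,11,6],[0,0,-0.25],1],[[6,16,6],[0,0,-0.4],1],[[6,21,6],[0,0,-0.55],1],[[6,26,6],[0,0,-0.7],1],[[6,31,6],[0,0,-0.85],1],[[6,36,6],[0,0,-1],1],[[6,41,6],[0,0,-1.15],1],[[6,46,6],[0,0,-1.3],1],[[5.1,51,6],[0,0,-1.4],1],[[5.1,54.6,4],[0,0,-1.425],1],[[5.1,54.6,0],[0,0,-1.425],1],[[5.1,54.6,-4],[0,0,-1.425],1],[[5.1,54.6,-8],[0,0,-1.425],1],[[5.1,54.6,-9],[0,0,-1.425],1],[[5.1,54.6,-9],[0,0,-1.425],1]]'
python3 - <<'E'
from h import *
o=observe();print(o["tcp_pos"],o["qpos"])
p,d,c=shot("wrist","w11");P=pts(d,c);X,Y,Z=P.transpose(2,0,1)
m=(Z>24)&(Z<44)&(abs(X-494)<22)&(abs(Y-336)<22);q=P[m];r=cv2.minAreaRect(np.float32(q[:,:2]));print("rim",len(q),r,np.median(q,0))
E
```

```text
t: 44.75
tcp_pos: [504.6, 257.2, 113.8]
ee_rot: [-2.042, -2.386, 0.002]
wrist_force: [0.9, -0.2, -2.2]
gripper_width: 0.214
grasp_force: 59.2
[504.62617238 257.23228559 113.81594671] [-0.60251487  0.50927964  0.1338872   1.78835925 -0.08657226  0.85096528
 -0.27316873]
rim 2660 ((493.15203857421875, 331.8057861328125), (29.826663970947266, 39.514671325683594), 8.023426055908203) [493.16849841 332.91729349  26.33547554]
```

```bash
python3 -m crank '[[[0,0,-0.4],[0,0,0],1],[[0,0,-0.7],[0,0,0],1],[[-0.1,1,-0.7],[0,0,0],1],[[-0.25,2,-0.7],[0,0,0],1],[[-0.4,3.2,-0.7],[0,0,0],1],[[-0.55,4.4,-0.7],[0,0,0],1],[[-0.7,5.5,-0.7],[0,0,0],1],[[-0.79,6.37,-0.7],[0,0,0],1],[[-0.79,6.37,-0.7],[0,0,0],1],[[-0.79,6.37,-0.9],[0,0,0],1],[[-0.79,6.37,-1.15],[0,0,0],1],[[-0.79,6.37,-1.15],[0,0,0],1]]'
```

```text
t: 46.3
tcp_pos: [497.5, 320.6, 103.2]
ee_rot: [2.044, 2.386, 0.001]
wrist_force: [-0.1, 0.1, 2.5]
gripper_width: 0.211
grasp_force: 59.8
```

```bash
python3 -m crank '[[[0,0,0],[0,0,0],2.5],[[0,0,0],[0,0,0],4],[[0,0,0.1],[0,0,0],4.5],[[0,0,3],[0,0,0],4.5],[[0,0,7],[0,0,0],4.5],[[-0.6,4,7],[0,0,0],0],[[-1.25,7.95,7],[0,0,0],0],[[-1.25,7.95,6],[0,0,0],0],[[-1.25,7.95,4],[0,0,0],0],[[-1.25,7.95,2],[0,0,0],0],[[-1.25,7.95,1.6],[0,0,0],0],[[-1.25,7.95,1.2],[0,0,0],0],[[-1.25,7.95,0.8],[0,0,0],0],[[-1.25,7.95,0.5],[0,0,0],0],[[-1.25,7.95,0.5],[0,0,0],0]]'; for i in 1 2; do python3 -m crank '[[[0,0,-0.2],[0,0,0],0],[[0,0,-0.35],[0,0,0],0],[[0,0,-0.35],[0,0,0],0]]' | egrep 'tcp_pos|wrist'; done
```

```text
t: 48.18
tcp_pos: [484.7, 399.8, 108.6]
ee_rot: [2.043, 2.386, 0.0]
wrist_force: [-2.0, -3.3, 5.4]
gripper_width: 0.0
grasp_force: 2.9
tcp_pos: [484.7, 399.8, 105.6]
wrist_force: [-2.1, -3.8, 9.5]
tcp_pos: [484.8, 399.9, 104.3]
wrist_force: [-7.9, -7.7, 25.1]
```

```bash
python3 -m crank '[[[0,0,1],[0,0,0],0],[[0,0,3],[0,0,0],0],[[0,0,6.6],[0,0,0],0],[[0.6,-4,6.6],[0,0,0],2],[[1.25,-7.95,6.6],[0,0,0],4.5],[[1.25,-7.95,6.6],[0,0,0],4.5],[[1.25,-7.95,5],[0,0,0],4.5],[[1.25,-7.95,2],[0,0,0],4.5],[[1.25,-7.95,0.2],[0,0,0],4.5],[[1.25,-7.95,0.1],[0,0,0],4.5],[[1.25,-7.95,0.1],[0,0,0],1],[[1.25,-7.95,0.1],[0,0,0],1],[[1.25,-7.95,0.1],[0,0,0],1],[[1.25,-7.95,0.1],[0,0,0],1],[[1.25,-7.95,0.1],[0,0,0],1]]' 60;python3 -m crank '[[[0,0,0.3],[0,0,0],1],[[0,0,0.4],[0,0,0],1],[[0.15,-1,0.4],[0,0,0],1],[[0.3,-2,0.4],[0,0,0],1],[[0.53,-3.5,0.4],[0,0,0],1],[[0.76,-5,0.4],[0,0,0],1],[[1.06,-7,0.4],[0,0,0],1],[[1.36,-9,0.4],[0,0,0],1],[[1.5,-10,3],[0,0,0],1],[[1.5,-10,7],[0,0,0],1],[[1.5,-10,9],[0,0,0],1],[[1.5,-10,9],[0,0,0],1]]'; python3 tray.py;python3 - <<'E'
from h import *
p,d,c=shot("wrist","w12");P=pts(d,c);X,Y,Z=P.transpose(2,0,1);p=p.astype(int)
h=np.median(Z[(abs(X-499)<12)&(abs(Y-300)<12)&(Z>70)]) if 1 else 0
g=(p[...,0]>p[...,2]+70)&(np.hypot(X-499,Y-300)<15)&(Z>50);m=(np.hypot(X-499,Y-300)<22)&(Z>85)
print("gold z",np.median(Z[g]),g.sum(),"rim z",np.percentile(Z[m],[50,80,95]))
E
```

```text
t: 50.8
tcp_pos: [497.3, 321.4, 102.4]
ee_rot: [2.043, 2.387, 0.002]
wrist_force: [1.6, 1.0, 2.9]
gripper_width: 0.214
grasp_force: 60.7
t: 52.3
tcp_pos: [513.0, 220.3, 193.2]
ee_rot: [2.043, 2.385, 0.005]
wrist_force: [0.7, 0.3, -2.3]
gripper_width: 0.215
grasp_force: 60.0
scene ((437.996337890625, -30.384796142578125), (163.33267211914062, 178.4603271484375), 8.39090633392334)
side ((428.55792236328125, 8.19189453125), (159.76559448242188, 263.72186279296875), 8.895949363708496)
gold z 107.4527857625322 302 rim z [109.97430449 356.06117397 356.06117397]
```

```bash
python3 -m crank '[[[0,-2,5],[0,0,0.1],1],[[0,-5,6],[0,0,0.28],1],[[0,-8,6],[0,0,0.46],1],[[0,-11,6],[0,0,0.64],1],[[0,-14,6],[0,0,0.82],1],[[-1,-17,6],[0,0,1],1],[[-3,-19,6],[0,0,1.18],1],[[-5,-20.9,6],[0,0,1.36],1],[[-5.04,-20.9,6],[0,0,1.5],1],[[-5.04,-20.9,6],[0,0,1.566],1],[[-5.04,-20.9,4],[0,0,1.566],1],[[-5.04,-20.9,0],[0,0,1.566],1],[[-5.04,-20.9,-4],[0,0,1.566],1],[[-5.04,-20.9,-8],[0,0,1.566],1],[[-5.04,-20.9,-9],[0,0,1.566],1],[[-5.04,-20.9,-9],[0,0,1.566],1]]'
```

```text
t: 54.45
tcp_pos: [461.2, 11.9, 101.5]
ee_rot: [0.236, -3.131, -0.0]
wrist_force: [0.4, 0.2, -1.9]
gripper_width: 0.216
grasp_force: 59.9
```

```bash
python3 -m crank '[[[0,0,-0.3],[0,0,0],1],[[0,0,-0.55],[0,0,0],1],[[0,0,-0.7],[0,0,0],1],[[0,0,-0.7],[0,0,0],1]]'; python3 -m crank '[[[0,0,0],[0,0,0],2.5],[[0,0,0],[0,0,0],4],[[0,0,0],[0,0,0],4.5],[[0,0,3],[0,0,0],4.5],[[0,0,8],[0,0,0],4.5],[[0,-2,12],[0,0,0],4.5],[[2,-8,12],[0,0,-0.05],4.5],[[4,-14,12],[0,0,-0.1],4.5],[[6,-20,12],[0,0,-0.142],4.5],[[8,-26,12],[0,0,-0.142],4.5],[[8.2,-31,12],[0,0,-0.142],4.5],[[8.2,-36,12],[0,0,-0.142],4.5],[[8.2,-40.2,12],[0,0,-0.142],4.5],[[8.2,-40.2,12],[0,0,-0.142],4.5],[[8.2,-40.2,12],[0,0,-0.142],4.5],[[8.2,-40.2,12],[0,0,-0.142],4.5]]'
python3 - <<'E'
from h import *
p,d,c=shot("wrist","w13");P=pts(d,c);X,Y,Z=P.transpose(2,0,1)
m=(Z>155)&(Z<170)&(abs(X-544)<22)&(abs(Y+390)<22);q=P[m];print(len(q),cv2.minAreaRect(np.float32(q[:,:2])) if len(q) else 0)
E
```

```text
t: 54.95
tcp_pos: [461.9, 12.1, 95.3]
ee_rot: [-0.236, 3.132, 0.0]
wrist_force: [-0.6, 1.0, 2.8]
gripper_width: 0.218
grasp_force: 60.5
t: 56.95
tcp_pos: [544.1, -388.4, 214.9]
ee_rot: [-0.016, 3.141, 0.001]
wrist_force: [-0.6, 0.3, -0.9]
gripper_width: 0.53
grasp_force: 0.0
875 ((543.64599609375, -391.143310546875), (16.754060745239258, 19.999027252197266), 0.14823298156261444)
```

```bash
python3 -m crank '[[[0,-0.1,0],[0,0,0],4.5],[[0,-0.1,-4],[0,0,0],4.5],[[0,-0.1,-8],[0,0,0],4.5],[[0,-0.1,-9],[0,0,0],4.5],[[0,-0.1,-9],[0,0,0],4.5],[[0,-0.1,-9],[0,0,0],1],[[0,-0.1,-9],[0,0,0],1],[[0,-0.1,-9],[0,0,0],1],[[0,-0.1,-9],[0,0,0],1],[[0,-0.1,-9],[0,0,0],1],[[0,-0.1,-9],[0,0,0],1]]' 60; python3 -m crank '[[[0,0,1],[0,0,0],1],[[0,0,2],[0,0,0],1],[[0,0,2.2],[0,0,0],1],[[0,0,2.2],[0,0,0],1],[[-2,0,2.2],[0,0,0],1],[[-4,0,2.2],[0,0,0],1],[[-6,0,2.2],[0,0,0],1],[[-8,0,2.2],[0,0,0],1],[[-9,0,2.2],[0,0,0],1],[[-9,0,5],[0,0,0],1],[[-9,0,8],[0,0,0],1],[[-9,0,8],[0,0,0],1]]'
```

```text
t: 58.38
tcp_pos: [544.5, -391.5, 126.9]
ee_rot: [-0.013, 3.139, -0.003]
wrist_force: [-0.4, 1.4, 6.2]
gripper_width: 0.211
grasp_force: 59.4
t: 59.88
tcp_pos: [455.0, -391.9, 206.9]
ee_rot: [-0.013, 3.138, -0.005]
wrist_force: [0.6, -0.2, -2.3]
gripper_width: 0.213
grasp_force: 59.1
```

```bash
python3 -m crank '[[[1,2,3],[0,0,0],1],[[3,6,6],[0,0,0],1],[[5,11,6],[0,0,-0.1],1],[[6,17,6],[0,0,-0.25],1],[[6,23,6],[0,0,-0.4],1],[[6,29,6],[0,0,-0.55],1],[[6,35,6],[0,0,-0.7],1],[[6,41,6],[0,0,-0.85],1],[[6,46,6],[0,0,-1],1],[[6,51,6],[0,0,-1.15],1],[[6,56,6],[0,0,-1.3],1],[[5.1,61,6],[0,0,-1.4],1],[[5.1,64.8,4],[0,0,-1.425],1],[[5.1,64.8,0],[0,0,-1.425],1],[[5.1,64.8,-4],[0,0,-1.425],1],[[5.1,64.8,-8],[0,0,-1.425],1],[[5.1,64.8,-9],[0,0,-1.425],1],[[5.1,64.8,-9],[0,0,-1.425],1],[[5.1,64.8,-9],[0,0,-1.425],1]]'
python3 - <<'E'
from h import *
p,d,c=shot("wrist","w14");p=p.astype(int);P=pts(d,c);X,Y,Z=P.transpose(2,0,1)
g=(p[...,0]>p[...,2]+70)&(np.hypot(X-493,Y-336)<15);q=P[g];print("rivet",len(q),np.median(q,0))
E
```

```text
t: 62.25
tcp_pos: [505.5, 257.4, 116.2]
ee_rot: [2.044, 2.385, 0.004]
wrist_force: [-0.2, -0.5, -2.3]
gripper_width: 0.209
grasp_force: 59.2
rivet 301 [494.41216317 335.84315807  36.34531685]
```

```bash
python3 -m crank '[[[0,0,-0.5],[0,0,0],1],[[0,0,-0.9],[0,0,0],1],[[-0.1,1,-0.9],[0,0,0],1],[[-0.3,2,-0.9],[0,0,0],1],[[-0.45,3.2,-0.9],[0,0,0],1],[[-0.6,4.4,-0.9],[0,0,0],1],[[-0.8,5.5,-0.9],[0,0,0],1],[[-0.9,6.38,-0.9],[0,0,0],1],[[-0.9,6.38,-0.9],[0,0,0],1],[[-0.9,6.38,-1.1],[0,0,0],1],[[-0.9,6.38,-1.3],[0,0,0],1],[[-0.9,6.38,-1.3],[0,0,0],1]]'
```

```text
t: 63.8
tcp_pos: [497.0, 320.9, 104.0]
ee_rot: [2.045, 2.384, 0.006]
wrist_force: [-1.3, -0.3, 12.2]
gripper_width: 0.216
grasp_force: 61.0
```

```bash
python3 -m crank '[[[0,0,0.1],[0,0,0],2.5],[[0,0,0.1],[0,0,0],4],[[0,0,0.1],[0,0,0],4.5],[[0,0,3],[0,0,0],4.5],[[0,0,7],[0,0,0],4.5],[[-0.6,4,7],[0,0,0],0],[[-1.2,7.9,7],[0,0,0],0],[[-1.2,7.9,6],[0,0,0],0],[[-1.2,7.9,4],[0,0,0],0],[[-1.2,7.9,2],[0,0,0],0],[[-1.2,7.9,1.6],[0,0,0],0],[[-1.2,7.9,1.2],[0,0,0],0],[[-1.2,7.9,0.8],[0,0,0],0],[[-1.2,7.9,0.6],[0,0,0],0],[[-1.2,7.9,0.6],[0,0,0],0]]'; for i in 1 2; do python3 -m crank '[[[0,0,-0.2],[0,0,0],0],[[0,0,-0.35],[0,0,0],0],[[0,0,-0.35],[0,0,0],0]]' | egrep 'tcp_pos|wrist'; done
```

```text
t: 65.68
tcp_pos: [483.7, 398.9, 108.7]
ee_rot: [2.044, 2.385, -0.0]
wrist_force: [-2.8, -3.4, 6.1]
gripper_width: -0.002
grasp_force: 3.2
tcp_pos: [483.7, 398.9, 105.6]
wrist_force: [-3.1, -4.1, 9.3]
tcp_pos: [483.8, 399.0, 104.3]
wrist_force: [-7.1, -7.4, 24.9]
```

Same stall signature. I'll retrieve C.

```bash
python3 -m crank '[[[0,0,1],[0,0,0],0],[[0,0,3],[0,0,0],0],[[0,0,6.6],[0,0,0],0],[[0.6,-4,6.6],[0,0,0],2],[[1.25,-7.85,6.6],[0,0,0],4.5],[[1.25,-7.85,6.6],[0,0,0],4.5],[[1.25,-7.85,5],[0,0,0],4.5],[[1.25,-7.85,2],[0,0,0],4.5],[[1.25,-7.85,0.2],[0,0,0],4.5],[[1.25,-7.85,0.1],[0,0,0],4.5],[[1.25,-7.85,0.1],[0,0,0],1],[[1.25,-7.85,0.1],[0,0,0],1],[[1.25,-7.85,0.1],[0,0,0],1],[[1.25,-7.85,0.1],[0,0,0],1],[[1.25,-7.85,0.1],[0,0,0],1]]' 60;python3 -m crank '[[[0,0,0.3],[0,0,0],1],[[0,0,0.4],[0,0,0],1],[[0.15,-1,0.4],[0,0,0],1],[[0.3,-2,0.4],[0,0,0],1],[[0.53,-3.5,0.4],[0,0,0],1],[[0.76,-5,0.4],[0,0,0],1],[[1.06,-7,0.4],[0,0,0],1],[[1.36,-9,0.4],[0,0,0],1],[[1.5,-10,3],[0,0,0],1],[[1.5,-10,7],[0,0,0],1],[[1.5,-10,9],[0,0,0],1],[[1.5,-10,9],[0,0,0],1]]'; python3 tray.py;python3 - <<'E'
from h import *
p,d,c=shot("wrist","w15");P=pts(d,c);X,Y,Z=P.transpose(2,0,1);p=p.astype(int)
g=(p[...,0]>p[...,2]+70)&(np.hypot(X-499,Y-300)<15)&(Z>50);m=(np.hypot(X-499,Y-300)<17)&(Z>85)&(Z<125)
print("gold",np.median(P[g],0),g.sum(),"rim z",np.percentile(Z[m],[50,80,95]))
# tray via other look: weights in tray
p,d,c=shot("side");P=pts(d,c);X,Y,Z=P.transpose(2,0,1)
for x,y in((451.5,86),(462,12)):
    m=(abs(X-x)<30)&(abs(Y-y)<28)&(Z>110)&(Z<150);q=P[m];print(len(q),q.mean(0).round(1),q.max(0).round(1))
E
```

```text
t: 68.3
tcp_pos: [496.4, 321.7, 102.4]
ee_rot: [2.044, 2.386, 0.002]
wrist_force: [-0.1, 0.9, 3.4]
gripper_width: 0.214
grasp_force: 60.6
t: 69.8
tcp_pos: [512.1, 220.5, 193.2]
ee_rot: [2.044, 2.384, 0.005]
wrist_force: [-0.2, -0.0, -3.0]
gripper_width: 0.219
grasp_force: 59.9
scene ((458.75445556640625, -89.13365173339844), (185.69676208496094, 95.06062316894531), 32.52446746826172)
side ((435.6766662597656, -60.26924133300781), (151.93345642089844, 127.29086303710938), 8.563201904296875)
gold [498.96161777 297.19873444 107.66741781] 306 rim z [107.15182338 110.49417154 111.35552638]
110 [451.4  87.1 126.8] [463.3  95.8 138. ]
94 [460.   12.8 127.6] [470.6  21.2 137.6]
```

```bash
python3 -m crank '[[[0,-2,5],[0,0,0.1],1],[[0,-6,6],[0,0,0.28],1],[[0,-10,6],[0,0,0.46],1],[[0,-14,6],[0,0,0.64],1],[[0,-18,6],[0,0,0.82],1],[[0,-22,6],[0,0,1],1],[[-1,-25,6],[0,0,1.18],1],[[-3,-28.3,6],[0,0,1.36],1],[[-3.82,-28.3,6],[0,0,1.5],1],[[-3.82,-28.3,6],[0,0,1.566],1],[[-3.82,-28.3,4],[0,0,1.566],1],[[-3.82,-28.3,0],[0,0,1.566],1],[[-3.82,-28.3,-4],[0,0,1.566],1],[[-3.82,-28.3,-8],[0,0,1.566],1],[[-3.82,-28.3,-9],[0,0,1.566],1],[[-3.82,-28.3,-9],[0,0,1.566],1]]'; python3 -m crank '[[[0,0,-0.3],[0,0,0],1],[[0,0,-0.55],[0,0,0],1],[[0,0,-0.75],[0,0,0],1],[[0,0,-0.75],[0,0,0],1]]'
```

```text
t: 72.0
tcp_pos: [472.6, -61.7, 101.5]
ee_rot: [0.234, -3.131, -0.0]
wrist_force: [-0.4, -0.6, -1.7]
gripper_width: 0.216
grasp_force: 59.9
t: 72.5
tcp_pos: [473.4, -61.6, 95.3]
ee_rot: [-0.234, 3.131, -0.0]
wrist_force: [-0.7, 1.1, 5.0]
gripper_width: 0.216
grasp_force: 60.8
```

Seated. I'll release, retreat and look from above.

```bash
python3 -m crank '[[[0,0,0],[0,0,0],2.5],[[0,0,0],[0,0,0],4],[[0,0,0],[0,0,0],4.5],[[0,0,3],[0,0,0],4.5],[[0,0,8],[0,0,0],4.5],[[0,0,13],[0,0,0],4.5],[[1,4,18],[0,0,0],4.5],[[2,7,20],[0,0,0],4.5],[[5,7,22],[0,0,0],4.5],[[8,7,22],[0,0,0],4.5],[[8,7,22],[0,0,0],4.5],[[8,7,22],[0,0,0],4.5]]'
python3 - <<'E'
from h import *
p,d,c=shot("wrist","w16");P=pts(d,c);X,Y,Z=P.transpose(2,0,1);pi=p.astype(int)
for x,y in((451.5,86),(462,12),(473.5,-62)):
    m=(abs(X-x)<22)&(abs(Y-y)<22)&(Z>120)&(Z<145);q=P[m];print("tab",len(q),cv2.minAreaRect(np.float32(q[:,:2])) if len(q)>9 else 0,np.median(q[:,2]) if len(q) else 0)
    sx,sy=x-79.1,y-12
    g=(pi[...,0]>pi[...,2]+60)&(np.hypot(X-sx,Y-sy)<14)&(Z<40);m=(np.hypot(X-sx,Y-sy)<19)&(Z>8)&(Z<30);print(" rivet",np.median(P[g],0),"rim",np.percentile(Z[m],[50,80,90]))
p,d,c=shot("scene","s16");P=pts(d,c);X,Y,Z=P.transpose(2,0,1);pi=p.astype(int)
m=(pi[...,2]>pi[...,0]+25)&(abs(X-650)<60)&(abs(Y-70)<60)&(Z>5);q=P[m];print("spool",len(q),np.percentile(q,[2,50,98],0))
E
```

```text
t: 74.0
tcp_pos: [552.1, 8.2, 313.8]
ee_rot: [0.234, -3.131, -0.0]
wrist_force: [-0.0, 0.7, -1.1]
gripper_width: 0.53
grasp_force: 0.0
tab 449 ((453.87103271484375, 84.3255615234375), (15.001566886901855, 20.860698699951172), 8.856444358825684) 132.90813901782732
 rivet [375.40608316  72.38661251  11.97509979] rim [12.42132653 14.95452613 15.53351775]
tab 433 ((463.0387268066406, 10.395794868469238), (15.55929183959961, 19.990907669067383), 8.86921215057373) 132.78314000759855
 rivet [383.78532682  -1.53307826  11.97444581] rim [12.12466072 15.01389304 15.61153528]
tab 438 ((474.52099609375, -61.3977165222168), (15.740715980529785, 20.670242309570312), 8.35657024383545) 132.80997952553366
 rivet [395.60209487 -72.72473505  11.87370019] rim [11.78398859 14.89754748 15.61662812]
spool 218 [[630.13923896  51.14361981   5.78675737]
 [653.08027441  73.89651206  40.12408881]
 [671.2912903   94.55194826  45.23034877]]
```

View pics/w16.png

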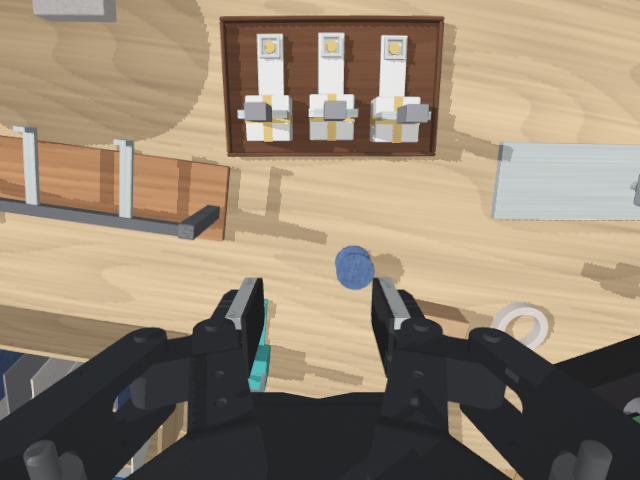

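View pics/s16.png

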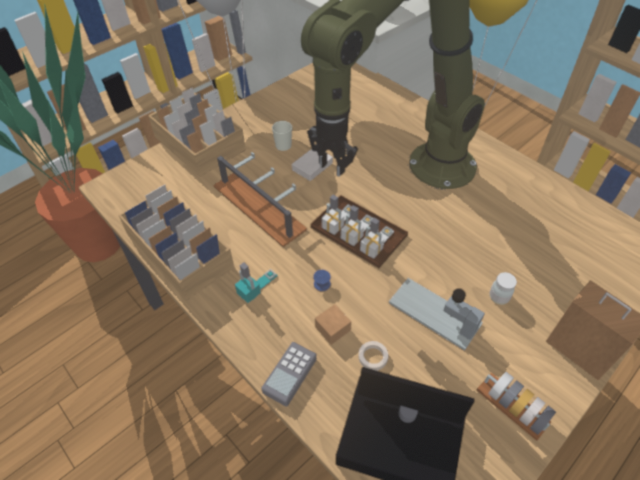

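The wrist view shows all three weights upright inside the tray walls at (267,115), (333,110) and (400,112). Their rivets sit 3 mm below the rims, and the spool is standing at (355,267). The scene view shows the rack empty and the bystanders in place.

```bash
python3 -c "
from cell import *
print(sign_off())"
```

```text
the job is handed in; nothing more can be done
None
```

The job is handed in at about 74 s of the 210 s: the last camera check showed the spool upright on the counter, all three weights upright in the tray with their rivets driven, and the bystanders in place; the hand-in call returned no verdict.

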